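# Fit a retaining ring on a drive spindle with circlip pliers

### The job

Take the red-handled circlip pliers from their stand and pick the larger retaining ring off the pale blue tray by the holes in its lugs; spread it just enough to pass over the spindle of the drive unit in the vice, slide it down flat onto the bearing and let it spring fully home in the groove. Be gentle: do not overstretch the ring or bear down hard on the bearing or the spindle with ring or pliers, and do not touch the ring with the fingers. Then stand the pliers back upright in their slot and leave everything else on the bench as it was.

Things in the scene. Friction and masses are not known exactly. Their poses are not given: they have to be found in the camera images.
- pliers: External circlip pliers, upright, tips down, red dipped handles (13 mm thick along x) either side along y. Origin: hinge pin; z up. Handles reach 25 to 80 mm above the pin, 57 mm wide over their flat outsides at 60 mm, where to grip; they stand parallel at a squeeze of 0.1. Flat noses (6 x 5 mm) end 60 mm below the pin; from each a 2 mm pin sticks out 2.8 mm. About 150 g.
- pliers_half (a joint): Squeeze of the pliers, rad: 0 sprung fully open. Squeezing the handles parts the tips: gap of the pin centres = 6 mm + 61 mm x squeeze, each half turning by half of it. Gripped at 60 mm, squeeze = (56 mm - finger opening) / 57 mm about. The spring pushes back on each finger with 20 N at 0.1, 30 to 40 N at 0.45 with the ring on. The tips sink 0.3 mm per mm that the fingers close.
- ring: The larger external retaining ring (for a 40 mm shaft), dark spring steel, 3 mm thick, lying flat on the tray. Origin: centre, underside; x points to its closed back, the gap and the lugs are at -x. Inner radius 18.4 mm, outside 24 mm. 26 g. Spread, the pins' friction and slant hold it on the pliers, back drooping up to 10 degrees.
- ring_arm_l (a joint): Spread of the ring's +y arm, rad, 0 shut (sprung shut, 5 to 8 N at the lug). Arms hinge at (18, +-9.6) mm in the ring's frame. At 0.19 on both arms the ring clears the 40 mm spindle by 0.8 mm all round if the spindle's axis is at x = -2.5 mm in the ring's frame; below 0.13 it does not pass; past 0.33 it is overstretched. Needs a pliers squeeze of about 0.45.
- ring_arm_r (a joint): The same for the -y arm.
- ring_hole_l (a point): Top centre of the hole in the +y lug: 5 mm square hole right through a 9 mm lug, at (-24.5, 6, 3) mm in the ring's frame while shut. Moves 41 mm per rad of its arm.
- ring_hole_r (a point): The same in the -y lug: the holes are 12 mm apart while the ring is shut.
- tray: Pale blue kitting tray, 85 x 150 x 12 mm with 10 mm lips on its short ends, fixed. Origin: centre, underside; long side along y.
- nest (a point): Where the larger ring lies: the tray's surface, 12 mm above the bench, at the centre of a dark blue boss of radius 16.8 mm, 4 mm high, that stands inside the ring.
- unit: Drive unit: aluminium casting with a circuit board, clamped in a cream bench vice with black jaws, fixed. Origin: spindle axis at bench level; the board and the vice screw lie towards +x. The casting's top is at most 102 mm above the bench.
- seat (a point): Spindle axis at the bearing face (radius 34 mm, 105 mm above the bench, z up). Above it: dark groove, radius 17.9 mm, 4.5 mm high, starting right at the face; then a land of radius 20 mm, 7 mm high; then a 3 mm lead-in cone; top 14.5 mm above the face. A ring let go while lightly held down on the face springs into the groove; higher up it jams on the land.
- stand: Wooden tool stand 105 x 63 x 80 mm, fixed. Origin: on the bench under the slot's centre; it extends 35 mm towards -x, 70 mm towards +x, where two file handles rise 35 mm above the top.
- stand_slot (a point): Centre of the slot in the stand's top, 80 mm up: 19 mm along x, 29 mm along y, 74 mm deep. The jaws (10 mm thick, 21 mm wide while open) hang in it, tips free, the pliers' shoulders (10 mm below the hinge pin) rest on the top, so the pin stands 10 mm above this point, handles along the stand's y.
- ring_small: Bystander: smaller retaining ring on the tray's other nest; leave it.
- bearing_spare: Bystander: spare ball bearing, 62 mm wide, 14 mm high.
- screwdriver: Bystander: screwdriver, 160 mm long.
- flux: Bystander: flux bottle, 44 mm wide, 100 mm high.
- solder_reel: Bystander: reel of solder, 56 mm wide, 40 mm high.
Mind the look-alikes: they are no part of the job. What is shaped like the pliers but yellow is not meant. Leave any yellow look-alike of the tray alone.

How it is judged:
By the outcome, as a careful person would: the job done as asked, in the order asked, and still so for the second after the job is handed in, with the robot touching nothing.
It also fails if it takes over 72 s, if anything falls off the work surface, if the arm or the gripper's body presses on something with over 40 N, if the wrist force passes 120 N, or if a joint passes its speed limit or range.

### The arm

A 6-joint arm with a two-finger parallel gripper is mounted at the origin on the work surface. World frame = base frame: x ahead of the robot, y to its left, z up, the work surface at z = 0. Lengths are in mm, angles in degrees, forces in N, time in s.
With the tool pointing down it reaches from about 300 to 850 mm from the base axis. Payload 4.2 kg.
Tool frame: the origin (TCP) lies on the centre line of the jaws, within the pads' length; the fingertips stand 14 mm ahead of it and the grasp point (between the pads) lies 5 mm behind it; z points along the fingers, y is the line along which they close (so a half turn about z gives the same grasp; the last joint's range is limited). The gripper opens to 91 mm and grips with 3 to 60 N. Pads are 32 mm wide; open, the fingers measure 118 mm over their backs; the gripper's body (76 mm by 178 mm) begins 60 mm behind the grasp point.
Start: joints at [-1.146, 18.312, 89.639, -0, 72.044, -1.146], TCP at [575.015, 0, 227.976] pointing down, gripper open.
Joint ranges: [-177.97, 177.97], [-48.28, 115.42], [12.27, 149.76], [-77.06, 257.06], [2.81, 150.46], [-146.56, 146.56]. Speed limits (degrees/s): [147.25, 147.25, 180, 180, 180, 180].

### API

Orientations are given as [roll, pitch, yaw] about the fixed x, y, z axes, in that order (R = Rz(yaw) Ry(pitch) Rx(roll)).
In Python, from workcell import env gives the robot as it stands.
- The arm moves only by the tool arm_command, never from a script. Its argument "motion" is a list of rows, each an object with "offset": the shift along the tool's x, y, z in m, a list of three; "spin": the turn about the tool's z in rad. In form: [{"offset": [tx, ty, tz], "spin": spin}, ...]. A call has 1 to 5 rows; each row shifts and turns the commanded pose from where the row before left it, along the tool's axes as they then stand; what a row does not reach is not made up. A row lasts 1/8 s, in which the tool goes at most 62.5 mm and 10.7 degrees, less where a joint would pass 70% of its speed; a pose out of reach is approached as far as the arm can. A call with a gripper value outside its range is refused whole. "jaw" is the finger opening in m, from 0 to 0.0912, set as the call begins (left out, the last holds). The fingers move at their own pace and stop on an object; "newtons" is the grip in N (left out, the last holds). Time passes only in rows, so rows that do not move let the fingers close. It gives the time, the measured TCP pose, the force, the opening and the grip force at its end, in the units of the state.
- env.state(): the state, without advancing time (a new reading comes with each control period).
- env.grab_frame(name): name is "scene" or "side" or "wrist"; returns (picture, depth): 480x640x3 uint8, blue, green, red; 480x640 float32, mm along the optical axis (not along the pixel's ray), 0 where there is no reading.
- env.camera_model(name): a dict with "fx", "fy", "cx", "cy" (pixels), "k1" (the pictures are not rectified: a ray, as slopes to the right and down, at radius r is drawn at 1 + k1 r^2 times it, then the intrinsics apply), "eye" and "rotation" of the camera in the world; the wrist camera has in their place "hand_eye" (4x4, takes a point from camera to tool coordinates, whose origin is the TCP and whose axes are the flange's). Camera axes: x right, y down, z forward; pixel columns grow to the right and rows downward; lengths in mm; the calibration is good to about 2 mm. A picture is of the moment at which its call begins: read the wrist's pose just before it. camera_model takes no time and is no camera call.
- env.job_done(): hands the job in; it is judged then, once.
Trained networks look in the newest picture that a camera, given by its name, has taken for a name from the list of things; names that differ only in an ending like _2 or _b are one class to them, and where a whole thing is asked for, a point or a joint stands for the part that bears it (a point fixed in the world has none). Each returns a list of dicts, best first, with "score" (0 to 1); they miss things now and then, are a little off and sometimes report something else, mostly with a low value. They report only what shows in the picture. A call takes as long as a camera call. They do not tell look-alikes from the thing itself.
- env.boxes_of(camera, target): "bbox" ([left, top, right, bottom] in pixels, round what is visible of it).
- env.pinpoint(camera, target): "location" ([column, row] in pixels: a listed point, or the origin of a listed thing).
The state is a dict: "time_s": time; "qpos": joint angles; "qvel": joint speeds; "effort": joint torques, N m; "ee_pos": TCP position; "ee_rot": TCP orientation; "force": force on the tool from outside, world axes, zero at the start; "torque": the same for the moment, N m; "gripper_width": finger opening in mm; "gripper_force": force on a finger pad.
Only numpy, scipy, OpenCV 4.12 (cv2) and the standard library are available. Lean on these libraries where they do the work, as an engineer would, in place of code of your own. Each camera call takes 0.05 s, during which the arm holds its last target. There are 200 camera calls.

## Working session

There is one attempt and no reset: what is moved stays moved. The work goes in short steps, Python scripts to look and compute and a tool call to move; the robot and the scene stay as the last step left them, time stands still between calls to the robot, and variables do not carry over. Pictures are saved under pics/ and viewed, at most 10 in all, crops included, and the job is handed in when it is done.

Besides the shell and the picture viewer there is one more tool, called after "Call:" as a command line: name --argument value ..., lists and objects as JSON in quotes. arm_command: Moves the arm, as the interface text tells. Its arguments: {"type":"object","properties":{"motion":{"type":"array"},"jaw":{"type":"number"},"newtons":{"type":"number"}},"required":["motion"]}

```bash
mkdir -p pics
cat > h.py <<'E'
import numpy as np, cv2
from workcell import env
from scipy.spatial.transform import Rotation as R
def pose():
    s=env.state(); return np.array(s['ee_pos']),R.from_euler('xyz',s['ee_rot'],degrees=True).as_matrix()
def cam(n):
    m=env.camera_model(n)
    if 'hand_eye' in m:
        p,r=pose(); H=np.array(m['hand_eye']); return m,r@H[:3,3]+p,r@H[:3,:3]
    return m,np.array(m['eye']),np.array(m['rotation'])
def ray(m,uv):
    d=np.array([(uv[0]-m['cx'])/m['fx'],(uv[1]-m['cy'])/m['fy']]); s=d.copy()
    for _ in range(20): s=d/(1+m['k1']*(s@s))
    return np.array([s[0],s[1],1])
def toz(c,uv,z):
    m,e,r=c; d=r@ray(m,uv); return e+d*(z-e[2])/d[2]
def tod(c,uv,dep):
    m,e,r=c; return e+r@ray(m,uv)*dep
def proj(c,P):
    m,e,r=c; q=r.T@(np.array(P)-e); s=q[:2]/q[2]; s=s*(1+m['k1']*(s@s)); return np.array([s[0]*m['fx']+m['cx'],s[1]*m['fy']+m['cy']])
E
python3 - <<'E'
from h import *
print(env.state()); 
for n in('scene','side','wrist'):
    c=cam(n); im,d=env.grab_frame(n); cv2.imwrite(f'pics/{n}0.png',im); np.save(f'pics/{n}0.npy',d)
    print(n,{k:v for k,v in c[0].items() if k not in('rotation',)},c[1].round(),c[2].round(3).tolist())
    for t,z in(('pliers',90),('ring',12),('ring_hole_l',15),('ring_hole_r',15),('nest',12),('seat',105),('stand_slot',80),('tray',0)):
        for o in env.pinpoint(n,t)[:3]: print(t,round(o['score'],2),np.round(o['location']),toz(c,o['location'],z).round(1))
E
```

```text
{'time_s': 0.0, 'qpos': array([-1.14415777e+00,  1.83520317e+01,  8.97068781e+01, -7.77419026e-04,
        7.20433838e+01, -1.14675533e+00]), 'qvel': array([ 0.02797803, -0.08338737, -0.0665074 ,  0.02548261, -0.01128131,
       -0.07107274]), 'effort': array([-5.01459035e-04, -4.12465632e+01, -2.31973493e+01,  7.28826877e-02,
        4.58198413e-02, -1.41870069e-04]), 'ee_pos': array([5.74517650e+02, 2.38884199e-02, 2.27113144e+02]), 'ee_rot': array([-1.79897712e+02, -1.30826139e-03,  9.00028367e+01]), 'force': array([0.2664225, 0.0484849, 0.208504 ]), 'torque': array([-0.02104054,  0.03813725, -0.00958748]), 'gripper_force': 0.0, 'gripper_width': 91.09365259873202}
scene {'fx': 533.4136547082855, 'fy': 533.4136547082855, 'cx': 326.6156771072696, 'cy': 240.6839676739294, 'k1': 0.02062088726710027, 'eye': array([1554.94027675,  273.20425107,  884.54170092])} [1555.  273.  885.] [-126.604, 0.775, 103.057]Traceback (most recent call last):
  File "<stdin>", line 7, in <module>
  File "h.py", line 16, in toz
    m,e,r=c; d=r@ray(m,uv); return e+d*(z-e[2])/d[2]
                                                ~^^^
IndexError: invalid index to scalar variable.
```

```bash
sed -i "s/np.array(m\['rotation'\])$/R.from_euler('xyz',m['rotation'],degrees=True).as_matrix()/" h.py
python3 - <<'E'
from h import *
for n in('scene','side','wrist'):
    c=cam(n); im,d=env.grab_frame(n); cv2.imwrite(f'pics/{n}0.png',im); np.save(f'pics/{n}0.npy',d)
    print(n,c[1].round(),c[2].round(3).tolist())
    for t,z in(('pliers',90),('ring',12),('ring_hole_l',15),('ring_hole_r',15),('nest',12),('seat',105),('stand_slot',80),('tray',0)):
        for o in env.pinpoint(n,t)[:3]: print(t,round(o['score'],2),np.round(o['location']),toz(c,o['location'],z).round(1))
E
```

```text
scene [1555.  273.  885.] [[-0.226, 0.583, -0.78], [0.974, 0.124, -0.189], [-0.014, -0.803, -0.596]]
pliers 0.63 [486. 261.] [514.7 407.4  90. ]
ring 0.44 [217. 243.] [ 486.9 -294.6   12. ]
ring_hole_l 0.43 [228. 230.] [ 426.8 -286.7   15. ]
ring_hole_l 0.42 [228. 236.] [ 454.5 -274.3   15. ]
ring_hole_r 0.43 [228. 230.] [ 426.8 -286.7   15. ]
ring_hole_r 0.42 [228. 236.] [ 454.5 -274.3   15. ]
nest 0.97 [220. 240.] [ 469.7 -291.3   12. ]
nest 0.78 [264. 205.] [ 277.3 -228.8   12. ]
nest 0.35 [423. 250.] [399.3 257.2  12. ]
seat 0.88 [329. 232.] [496.1  22.2 105. ]
stand_slot 0.64 [426. 249.] [483.6 266.3  80. ]
tray 0.87 [228. 248.] [ 484.2 -264.6   -0. ]
tray 0.83 [270. 213.] [ 298.  -203.4    0. ]
side [-194. -769.  898.] [[0.748, -0.409, 0.523], [-0.664, -0.452, 0.595], [-0.007, -0.792, -0.61]]
pliers 0.82 [253. 206.] [479.5 254.3  90. ]
pliers 0.66 [226. 201.] [440.  321.7  90. ]
ring 0.7 [405. 343.] [ 470.8 -293.6   12. ]
ring 0.26 [312. 271.] [478.1  19.1  12. ]
ring_hole_l 0.66 [254. 205.] [546.6 350.7  15. ]
ring_hole_l 0.59 [396. 340.] [ 461.9 -276.    15. ]
ring_hole_l 0.5 [393. 343.] [ 451.  -278.1   15. ]
ring_hole_r 0.66 [254. 205.] [546.6 350.7  15. ]
ring_hole_r 0.59 [396. 340.] [ 461.9 -276.    15. ]
ring_hole_r 0.5 [393. 343.] [ 451.  -278.1   15. ]
nest 0.75 [405. 342.] [ 472.4 -292.7   12. ]
nest 0.58 [315. 378.] [ 266.1 -235.    12. ]
seat 0.69 [314. 237.] [496.6  28.3 105. ]
seat 0.41 [505. 317.] [ 603.4 -433.5  105. ]
stand_slot 0.71 [248. 207.] [475.3 271.2  80. ]
tray 0.87 [309. 370.] [ 277.7 -203.    -0. ]
tray 0.8 [398. 340.] [ 475.  -270.2    0. ]
wrist [574.  76. 385.] [[1.0, 0.001, 0.0], [0.001, -0.963, -0.27], [0.0, 0.27, -0.963]]
seat 0.57 [211. 210.] [488.2  25.5 105. ]
tray 0.58 [246. 415.] [ 479.2 -268.1    0. ]
```

View pics/scene0.png

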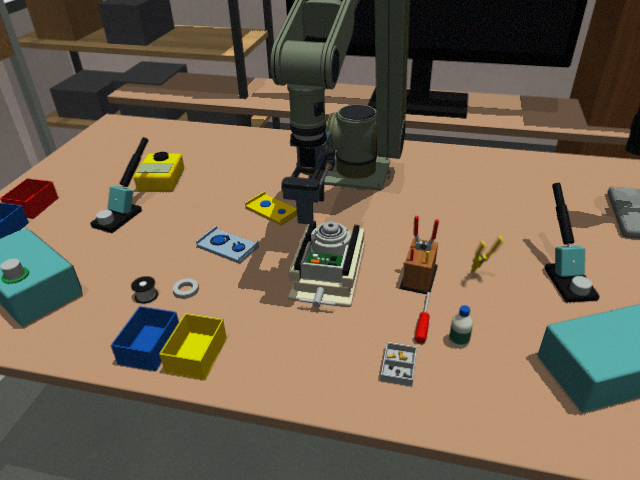

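View pics/side0.png

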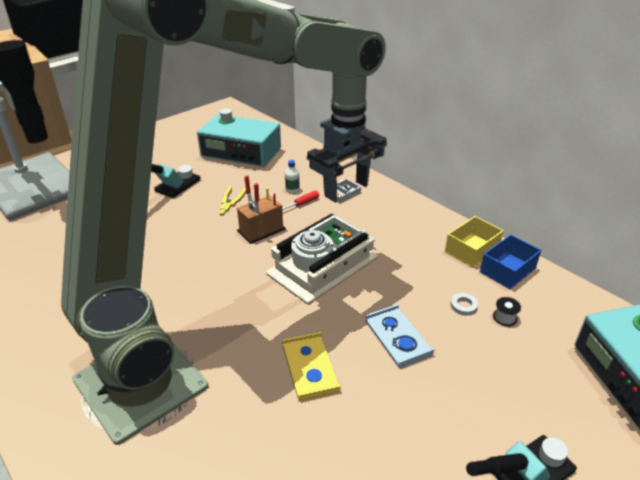

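Call:
arm_command --motion '[{"offset":[0.052,-0.019,-0.02],"spin":0},{"offset":[0.052,-0.019,-0.02],"spin":0},{"offset":[0.052,-0.019,-0.02],"spin":0},{"offset":[0.052,-0.019,-0.01],"spin":0},{"offset":[0.052,-0.019,0],"spin":0}]'

```text
time_s: 2.08
ee_pos: [479.7, 261.8, 299.3]
ee_rot: [179.8, -0.1, 90.0]
force: [0.5, -0.0, 0.2]
gripper_width: 91.2
gripper_force: 0.0
```

Run:
```python
from h import *
n='wrist'
c=cam(n); im,d=env.grab_frame(n); cv2.imwrite('pics/w1.png',im); np.save('pics/w1.npy',d)
print(env.state()['time_s'],*pose(),c[1],c[0])
for t,z in(('pliers',90),('stand_slot',80),('stand',80)):
    for o in env.pinpoint(n,t)[:3]: print(t,round(o['score'],2),np.round(o['location']),toz(c,o['location'],z).round(1))
# points by height
v,u=np.mgrid[0:480:2,0:640:2]; P=np.array([tod(c,(a,b),d[b,a]) for a,b in zip(u.ravel(),v.ravel())]); col=im[v.ravel(),u.ravel()].astype(int)
np.save('pics/P.npy',P)
near=np.hypot(P[:,0]-480,P[:,1]-265)<90
red=near&(col[:,2]>110)&(col[:,1]<60)&(P[:,2]>140)&(P[:,2]<175)
for lo,hi in((140,150),(150,160),(160,168),(168,175)):
    k=red&(P[:,2]>=lo)&(P[:,2]<hi); print(lo,k.sum(),P[k].mean(0).round(1) if k.any() else '')
r=P[red]
if len(r)>10:
    l,cl,cen=cv2.kmeans(r.astype(np.float32),2,None,(3,50,.1),5,0); print(cen)
    for i in(0,1): q=r[cl[:,0]==i]; print(len(q),q.min(0),q.max(0)); print(cv2.minAreaRect(q[q[:,2]>160][:,:2].astype(np.float32)))
top=near&(P[:,2]>76)&(P[:,2]<84); print(top.sum(),cv2.minAreaRect(P[top][:,:2].astype(np.float32)))
```

```text
2.125 [476.86743535 267.72087346 298.60328634] [[-0.00453431  0.99998911 -0.00110423]
 [ 0.99996634  0.00454175  0.00683283]
 [ 0.00683777 -0.00107321 -0.99997605]] [478.57613143 337.63911551 456.53630223] {'fx': 351.8100441137463, 'fy': 351.8100441137463, 'cx': 317.89782027440987, 'cy': 243.97892425144167, 'k1': -0.02092075725548507, 'hand_eye': array([[ 1.23273703e-03, -9.62872482e-01, -2.69953816e-01,
         7.60496965e+01],
       [ 9.99999239e-01,  1.17237621e-03,  3.84833627e-04,
        -6.86152718e-01],
       [-5.40582792e-05, -2.69954085e-01,  9.62873195e-01,
        -1.57177374e+02],
       [ 0.00000000e+00,  0.00000000e+00,  0.00000000e+00,
         1.00000000e+00]])}
pliers 0.8 [342.  69.] [502.7 408.6  90. ]
stand_slot 0.85 [325. 224.] [487.1 255.5  80. ]
stand 0.82 [321. 211.] [482.6 269.8  80. ]
140 4 [483.6 284.  144.2]
150 5 [484.4 284.8 153.3]
160 17 [482.8 262.8 165.4]
168 24 [483.7 263.  169.5]
[[480.12784 236.4987  167.3598 ]
 [485.2998  283.88544 162.85677]]
18 [476.03733239 232.2979071  162.21793507] [484.79378127 238.26383507 170.70313328]
((480.32952880859375, 236.3026885986328), (5.817793846130371, 8.227304458618164), 58.382057189941406)
32 [479.53114932 278.25902221 140.30909912] [490.37435745 286.3423502  170.43048705]
((486.2773132324219, 283.79913330078125), (6.99798059463501, 8.594438552856445), 37.824527740478516)
1129 ((500.6532897949219, 254.97434997558594), (62.608158111572266, 104.8926010131836), 84.36791229248047)
```

View pics/w1.png

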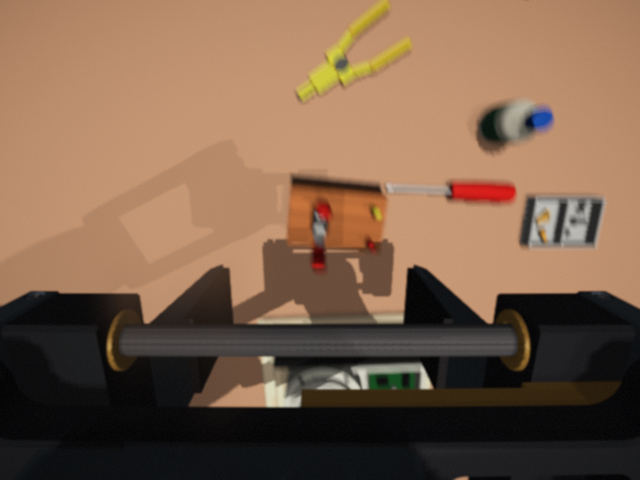

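Call:
arm_command --motion '[{"offset":[0,0,0],"spin":-0.184},{"offset":[0,0,0],"spin":-0.184},{"offset":[0,0,0],"spin":-0.184},{"offset":[0,0,0],"spin":-0.184},{"offset":[0,0,0],"spin":-0.184}]'

```text
time_s: 2.9
ee_pos: [480.7, 258.3, 297.9]
ee_rot: [-180.0, 0.0, 142.9]
force: [-0.0, 0.3, -0.2]
gripper_width: 91.3
gripper_force: 0.0
```

Call:
arm_command --motion '[{"offset":[0,0,0],"spin":-0.184},{"offset":[0,0,0.02],"spin":-0.184},{"offset":[0,0,0.03],"spin":-0.184},{"offset":[0,0,0],"spin":0},{"offset":[0,0,0],"spin":0}]'

```text
time_s: 3.52
ee_pos: [480.9, 259.4, 249.0]
ee_rot: [180.0, 0.1, 174.1]
force: [0.8, 0.3, 0.0]
gripper_width: 91.2
gripper_force: 0.0
```

```bash
cat > st.py <<'E'
from h import *
def cloud(c,d,im,step=1,win=(0,480,0,640)):
    v,u=np.mgrid[win[0]:win[1]:step,win[2]:win[3]:step]; v=v.ravel();u=u.ravel()
    m,e,r=c; s=np.stack([(u-m['cx'])/m['fx'],(v-m['cy'])/m['fy']],1); t=s.copy()
    for _ in range(20): t=s/(1+m['k1']*(t*t).sum(1,keepdims=True))
    dd=d[v,u]; P=e+(np.c_[t,np.ones(len(t))]*dd[:,None])@r.T
    k=dd>0; return P[k],im[v,u].astype(int)[k]
E
python3 - <<'E'
from st import *
n='wrist'
c=cam(n); im,d=env.grab_frame(n); cv2.imwrite('pics/w2.png',im)
print(env.state()['time_s'],env.state()['ee_pos'],env.state()['ee_rot'],env.state()['qpos'])
for t,z in(('pliers',90),('stand_slot',80),('stand',80)):
    for o in env.pinpoint(n,t)[:3]: print(t,round(o['score'],2),np.round(o['location']),toz(c,o['location'],z).round(1))
P,col=cloud(c,d,im)
near=np.hypot(P[:,0]-483,P[:,1]-260)<90
red=near&(col[:,2]>100)&(col[:,1]<60)&(P[:,2]>118)&(P[:,2]<175)
for sgn in(-1,1):
    q=P[red&((P[:,1]-260)*sgn>0)]
    for lo,hi in((118,130),(130,140),(140,150),(150,160),(160,175)):
        k=q[(q[:,2]>=lo)&(q[:,2]<hi)]
        if len(k): print(sgn,lo,len(k),k.mean(0).round(1),k.min(0).round(1),k.max(0).round(1))
top=near&(P[:,2]>76)&(P[:,2]<84); print(top.sum(),cv2.minAreaRect(P[top][:,:2].astype(np.float32)))
E
```

```text
3.575 [480.96243513 259.75037733 249.31807416] [1.79932512e+02 1.19225291e-01 1.74164997e+02] [ 2.71712924e+01  1.49361773e+01  9.13493818e+01 -8.70417662e-03
  7.35776944e+01 -5.69913243e+01]
pliers 0.73 [318. 238.] [486.8 258.4  90. ]
pliers 0.68 [463. 225.] [488.7 393.6  90. ]
stand_slot 0.85 [321. 233.] [484.7 262.   80. ]
stand 0.74 [314. 215.] [466.9 257.2  80. ]
-1 130 3 [483.5 238.6 134.6] [483.1 238.4 132.2] [483.8 238.8 138.8]
-1 140 1 [483.6 238.1 146.5] [483.6 238.1 146.5] [483.6 238.1 146.5]
-1 160 130 [481.1 232.7 169.5] [475.6 229.  165.9] [487.4 236.4 171.9]
1 150 2 [480.1 283.4 154.8] [479.9 283.1 150.2] [480.4 283.7 159.3]
1 160 128 [485.9 280.7 169.5] [480.1 276.5 165.2] [490.8 284.9 171.5]
5110 ((500.8240661621094, 254.6592559814453), (63.0901985168457, 105.96012878417969), 84.500732421875)
```

View pics/w2.png

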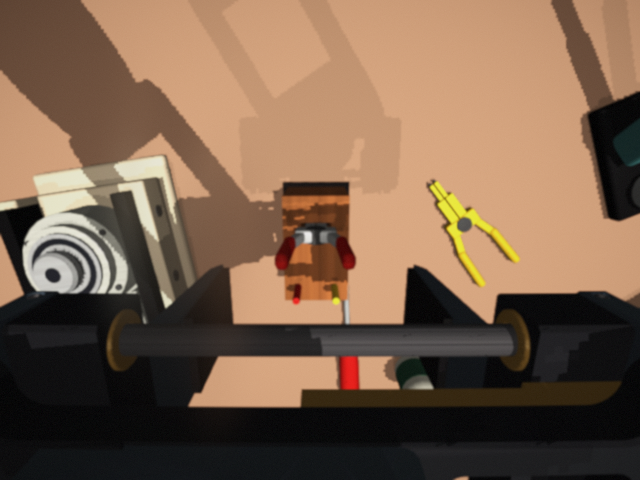

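Call:
arm_command --motion '[{"offset":[-0.0028,-0.0028,0.01],"spin":0},{"offset":[0,0,0.03],"spin":0},{"offset":[0,0,0.03],"spin":0},{"offset":[0,0,0.024],"spin":0},{"offset":[0,0,0.01],"spin":0}]'

```text
time_s: 4.35
ee_pos: [481.7, 256.4, 142.2]
ee_rot: [-179.9, -0.1, 174.3]
force: [0.0, -0.4, 0.0]
gripper_width: 91.1
gripper_force: 0.0
```

Call:
arm_command --motion '[{"offset":[0,0,0],"spin":0},{"offset":[0,0,0],"spin":0},{"offset":[0,0,0],"spin":0},{"offset":[0,0,0],"spin":0}]' --jaw 0.062 --newtons 40

```text
time_s: 4.85
ee_pos: [482.8, 257.1, 144.6]
ee_rot: [180.0, 0.1, 174.3]
force: [0.8, -0.5, 0.4]
gripper_width: 62.2
gripper_force: 0.0
```

Call:
arm_command --motion '[{"offset":[0,0,0],"spin":0},{"offset":[0,0,0],"spin":0},{"offset":[0,0,0],"spin":0},{"offset":[0,0,0],"spin":0}]' --jaw 0.0505 --newtons 45

```text
time_s: 5.35
ee_pos: [482.8, 257.2, 144.9]
ee_rot: [180.0, 0.1, 174.3]
force: [-1.1, -0.6, 5.7]
gripper_width: 50.9
gripper_force: 17.6
```

Call:
arm_command --motion '[{"offset":[0,0,-0.01],"spin":0},{"offset":[0,0,-0.03],"spin":0},{"offset":[0,0,-0.045],"spin":0},{"offset":[0,0,-0.045],"spin":0},{"offset":[-0.003,-0.03,-0.005],"spin":0}]'

```text
time_s: 5.98
ee_pos: [484.1, 228.3, 282.6]
ee_rot: [179.8, 0.4, 174.5]
force: [-0.4, -0.9, -3.2]
gripper_width: 50.6
gripper_force: 16.8
```

Call:
arm_command --motion '[{"offset":[-0.003,-0.05,0],"spin":0},{"offset":[-0.003,-0.055,0],"spin":0},{"offset":[-0.003,-0.055,0],"spin":0},{"offset":[-0.003,-0.055,0],"spin":0},{"offset":[-0.003,-0.055,0],"spin":0}]'

```text
time_s: 6.6
ee_pos: [470.3, -45.1, 279.1]
ee_rot: [-180.0, 0.0, 174.3]
force: [0.7, 0.2, -2.0]
gripper_width: 50.9
gripper_force: 16.8
```

Call:
arm_command --motion '[{"offset":[-0.003,-0.055,0],"spin":0},{"offset":[-0.003,-0.055,0],"spin":0},{"offset":[-0.003,-0.055,0],"spin":0},{"offset":[-0.003,-0.05,0],"spin":0},{"offset":[-0.001,-0.017,0],"spin":0}]'

```text
time_s: 7.22
ee_pos: [460.3, -277.9, 278.6]
ee_rot: [180.0, -0.0, 174.2]
force: [0.3, 0.5, -2.1]
gripper_width: 50.5
gripper_force: 16.8
```

Call:
arm_command --motion '[{"offset":[0,0,0],"spin":0.17},{"offset":[0,0,0],"spin":0.17},{"offset":[0,0,0],"spin":0.17},{"offset":[0,0,0.03],"spin":0.17},{"offset":[0,0,0.02],"spin":0}]'

```text
time_s: 7.85
ee_pos: [460.5, -274.3, 227.9]
ee_rot: [180.0, -0.1, 135.4]
force: [-0.1, 0.3, -2.8]
gripper_width: 50.5
gripper_force: 16.8
```

Call:
arm_command --motion '[{"offset":[0,0,0],"spin":0},{"offset":[0,0,0],"spin":0}]'

```text
time_s: 8.1
ee_pos: [461.4, -275.4, 229.9]
ee_rot: [180.0, 0.1, 135.4]
force: [0.1, -0.1, -1.8]
gripper_width: 50.9
gripper_force: 16.8
```

Run:
```python
from st import *
n='wrist'
c=cam(n); im,d=env.grab_frame(n); cv2.imwrite('pics/w3.png',im)
print(env.state()['time_s'],env.state()['ee_pos'],env.state()['ee_rot'],env.state()['gripper_width'])
for t,z in(('pliers',None),('ring',12),('ring_hole_l',15),('nest',12),('tray',0)):
    for o in env.pinpoint(n,t)[:3]: print(t,round(o['score'],2),np.round(o['location']),toz(c,o['location'],z).round(1) if z is not None else '')
```

```text
8.15 [ 461.51152038 -275.54993633  230.11024573] [1.79964091e+02 1.07851913e-01 1.35402941e+02] 50.72917786563801
pliers 0.76 [318. 270.] 
pliers 0.66 [306. 221.] 
ring 0.68 [308. 237.] [ 468.3 -297.7   12. ]
ring_hole_l 0.74 [316. 219.] [ 460.1 -277.    15. ]
ring_hole_l 0.66 [309. 218.] [ 453.7 -281.3   15. ]
nest 0.97 [213.  44.] [ 268.7 -228.1   12. ]
nest 0.83 [314. 238.] [ 473.4 -293.9   12. ]
tray 0.93 [244.  41.] [ 283.7 -204.     0. ]
tray 0.88 [334. 226.] [ 482.2 -270.     0. ]
```

View pics/w3.png

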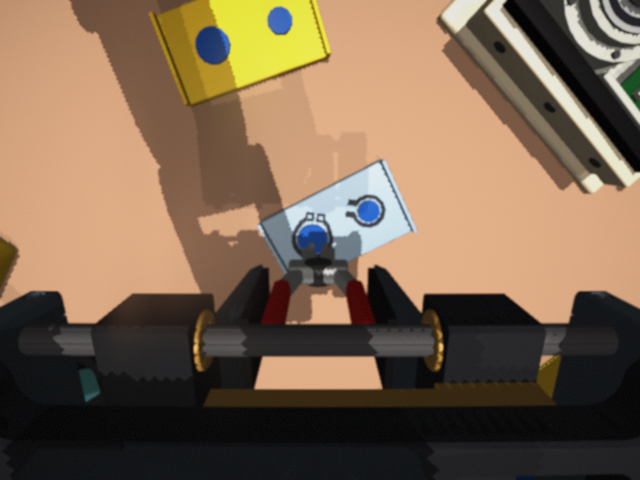

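Run:
```python
from st import *
n='wrist'
c=cam(n); im,d=env.grab_frame(n)
print(*pose())
for z in(108,115,118): print(z,proj(c,pose()[0]+pose()[1]@np.array([0,0,z])))
P,col=cloud(c,d,im,1,(190,300,240,400))
b=(col[:,0]>120)&(col[:,2]<70)&(np.hypot(P[:,0]-472,P[:,1]+293)<22)&(P[:,2]>8)&(P[:,2]<22)
print('boss',b.sum(),P[b].mean(0),cv2.minEnclosingCircle(P[b][:,:2].astype(np.float32)))
cv2.imwrite('pics/c3.png',cv2.resize(im[190:300,250:390],None,fx=5.5,fy=5.4,interpolation=cv2.INTER_CUBIC))
```

```text
[ 461.03466696 -275.60586695  229.39156431] [[-7.11747462e-01  7.02435008e-01  7.80972903e-04]
 [ 7.02434982e-01  7.11747829e-01 -3.53814920e-04]
 [-8.04387754e-04  2.96755815e-04 -9.99999632e-01]]
108 [318.58557388 246.55807916]
115 [318.5624036  244.14132957]
118 [318.55280759 243.14046898]
boss 180 [ 464.2578342  -290.86001645   16.30660031] ((467.2387390136719, -292.03302001953125), 13.680832862854004)
```

View pics/c3.png

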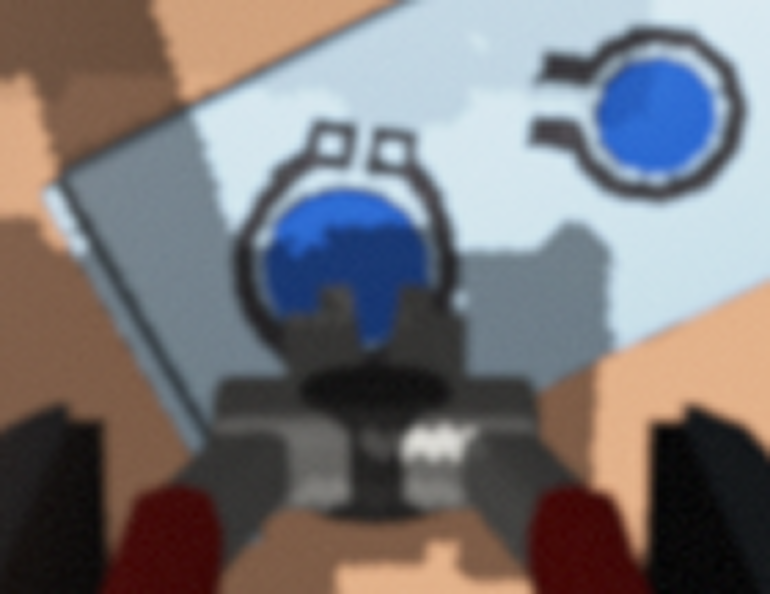

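Run:
```python
from st import *
c=cam('wrist'); p,r=pose()
for nm,u,z in(('hl',(310.5,216.85),15),('hr',(321.3,217.8),15),('boss',(313.1,239.0),16)):
    w=toz(c,u,z); print(nm,w.round(1),(r.T@(w-p)).round(2))
for u in((311.3,244),(324.5,244)): print(tod(c,u,0),(r.T@(toz(c,u,p[2]-116)-p)).round(2))
```

```text
hl [ 453.4 -279.8   15. ] [  2.63  -8.41 214.39]
hr [ 462.3 -272.3   15. ] [  1.6    3.2  214.39]
boss [ 472.7 -295.    16. ] [-21.72  -5.66 213.41]
[ 405.74176176 -222.27929159  386.50480569] [-3.00e-02 -5.86e+00  1.16e+02]
[ 405.74176176 -222.27929159  386.50480569] [-2.00e-02  4.79e+00  1.16e+02]
```

Call:
arm_command --motion '[{"offset":[0.0021,-0.0021,0.01],"spin":0.105},{"offset":[0,0,0.025],"spin":0},{"offset":[0,0,0.025],"spin":0},{"offset":[0,0,0.02],"spin":0},{"offset":[0,0,0.005],"spin":0}]' --jaw 0.0498

```text
time_s: 9.07
ee_pos: [457.3, -275.2, 142.9]
ee_rot: [-180.0, -0.1, 129.4]
force: [-0.2, -0.6, -1.2]
gripper_width: 50.2
gripper_force: 21.9
```

Call:
arm_command --motion '[{"offset":[0,0,0],"spin":0},{"offset":[0,0,0],"spin":0},{"offset":[0,0,0],"spin":0}]'

```text
time_s: 9.45
ee_pos: [458.3, -275.8, 144.8]
ee_rot: [180.0, 0.1, 129.4]
force: [0.4, -0.7, -1.8]
gripper_width: 50.5
gripper_force: 21.9
```

Run:
```python
from st import *
n='wrist'
c=cam(n); im,d=env.grab_frame(n); cv2.imwrite('pics/w4.png',im)
p,r=pose(); print(p,env.state()['ee_rot'])
q=proj(c,p+r@np.array([0,-.5,118])); print(q)
print(d[220:262:3,306:334:2].round())
x,y=285,205
cv2.imwrite('pics/c4.png',cv2.resize(im[y:y+75,x:x+70],None,fx=8,fy=8,interpolation=cv2.INTER_CUBIC))
```

```text
[ 458.22619039 -275.7198077   144.62343208] [1.79972351e+02 7.34497825e-02 1.29363305e+02]
[317.92073619 242.97939505]
[[294. 295. 296. 294. 295. 295. 294. 295. 295. 295. 294. 297. 294. 295.]
 [297. 297. 296. 295. 295. 296. 297. 296. 296. 296. 296. 296. 296. 297.]
 [296. 296. 296. 298. 297. 297. 297. 297. 297. 296. 297. 298. 298. 296.]
 [298. 296. 298. 298. 298. 296. 297. 297. 298. 298. 298. 297. 298. 297.]
 [298. 299. 298. 297. 299. 298. 298. 299. 299. 298. 298. 298. 297. 298.]
 [295. 295. 296. 295. 296.   0. 300. 295. 295. 296. 296. 297. 300. 299.]
 [297. 299. 300. 299. 296. 299. 299. 296. 300. 301. 300. 296. 301. 300.]
 [297. 299. 300. 300. 296. 300. 300. 298. 300. 300. 299. 297. 298. 301.]
 [297. 277. 275. 277. 298. 301. 301. 297. 276. 275. 276. 278. 298. 299.]
 [260. 260. 260. 261. 301. 302. 302. 302. 260. 261. 261. 261. 260. 261.]
 [253. 254. 253. 254. 255. 299. 297. 299. 253. 253. 253. 253. 254. 253.]
 [245. 246. 247. 246. 247. 299. 299. 299. 246. 246. 246. 246. 246. 245.]
 [239. 240. 239. 239. 238. 299. 300. 241. 239. 240. 240. 240. 240. 240.]
 [226. 226. 226. 226. 227. 225. 227. 225. 226. 227. 226. 226. 230. 230.]]
```

View pics/c4.png

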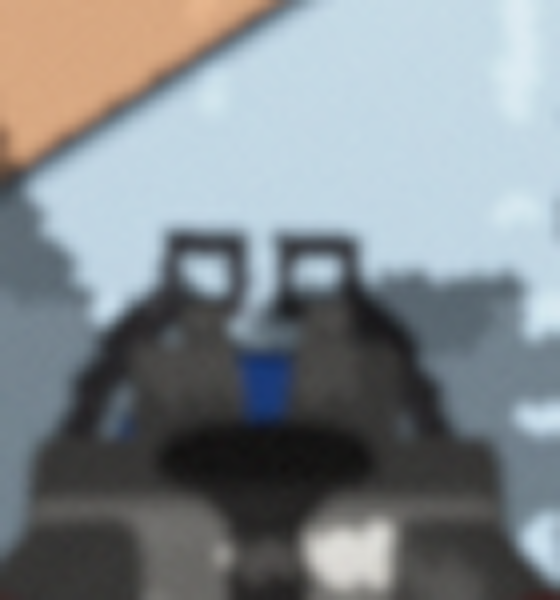

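Run:
```python
from st import *
n='wrist'
c=cam(n); im,d=env.grab_frame(n); p,r=pose()
for nm,u in(('hl',(310.6,238.75)),('hr',(324.75,238.75))):
    w=toz(c,u,15); print(nm,(r.T@(w-p)).round(2))
P,_=cloud(c,d,im,1,(225,262,295,345)); T=(P-p)@r
for lo,hi in((112,117),(108,112),(104,108),(100,104),(95,100),(90,95)):
    k=T[(T[:,2]>lo)&(T[:,2]<hi)]
    for s in(-1,1):
        q=k[k[:,1]*s>0]
        if len(q): print(lo,s,len(q),q.mean(0).round(2),q.min(0).round(1),q.max(0).round(1))
np.set_printoptions(linewidth=250)
print(d[236:250,300:336].astype(int))
```

```text
hl [  0.57  -6.66 129.48]
hr [  0.58   5.27 129.49]
112 -1 6 [  1.96  -7.23 113.58] [  1.6  -9.2 112.4] [  2.2  -5.2 114.4]
112 1 6 [  1.79   5.56 114.23] [  1.5   3.5 113. ] [  2.2   7.5 115.9]
108 -1 10 [  1.96  -7.14 109.64] [  1.7  -9.1 108.2] [  2.3  -5.2 111.2]
108 1 12 [  1.68   5.21 109.95] [  0.2   2.7 108.6] [  2.2   7.5 111.6]
104 -1 8 [  1.87  -6.95 105.24] [  1.3  -9.  104.6] [  2.2  -4.3 105.9]
104 1 9 [  1.99   4.83 106.2 ] [  1.5   2.7 104.9] [  2.4   6.6 108. ]
100 -1 6 [  2.04  -6.21 102.2 ] [  1.6  -8.1 101.1] [  2.4  -4.3 103.9]
100 1 6 [  1.97   4.54 102.5 ] [  1.7   2.6 101.7] [  2.2   6.5 103.4]
90 -1 20 [ 3.88 -8.59 92.04] [  3.5 -13.   90.1] [ 4.4 -4.2 94. ]
90 1 21 [ 3.84  6.39 92.05] [ 3.4  1.7 90.2] [ 4.1 11.4 94.3]
[[298 299 298 298 298 295 296 295 294 296 294 295 294 297 296 296 298 299 298 295 295 296 296 295 296 295 296 295 295 295 297 299 298 298 298 297]
 [299 298 299 298 299 295 296 299 298 299 299 299 298 296 294 294 300 299 298 295 296 295 298 298 298 299 299 297 295 295 299 299 299 300 297 299]
 [299 298 299 299 298 296 295 299 297 300 299 298 30
[... 1012 characters left out ...]
73 272 273 272 272 272 302 302 300 300 301 301 300 300 274 274 272 272 272 272 276 297 298 298 299 297 298 301]
 [297 297 298 298 297 300 301 272 268 269 269 271 269 270 301 301 301 301 300 301 301 302 270 271 269 270 269 270 276 297 299 296 298 299 297 297]
 [298 298 259 260 260 260 259 261 260 260 258 261 259 261 302 302 301 301 301 302 301 301 261 260 261 260 260 259 260 260 260 260 261 298 299 297]
 [298 259 256 258 257 257 258 258 258 259 257 257 258 256 299 299 299 299 299 301 301 258 257 258 258 258 257 257 258 257 258 257 258 257 260 298]
 [298 256 256 256 255 254 255 256 254 255 254 255 255 254 257 298 297 299 298 298 299 255 254 255 255 256 254 254 254 253 254 255 255 255 257 298]]
```

Call:
arm_command --motion '[{"offset":[0.001,0,0],"spin":0},{"offset":[0,0,0.005],"spin":0},{"offset":[0,0,0.004],"spin":0},{"offset":[0,0,0],"spin":0},{"offset":[0,0,0],"spin":0}]'

```text
time_s: 10.18
ee_pos: [457.3, -274.8, 134.9]
ee_rot: [180.0, -0.0, 129.4]
force: [-0.1, -0.0, -1.6]
gripper_width: 49.6
gripper_force: 21.9
```

Run:
```python
from st import *
n='wrist'
c=cam(n); im,d=env.grab_frame(n); p,r=pose(); print(p,env.state()['force'],env.state()['gripper_width'])
np.set_printoptions(linewidth=250)
print(d[236:250,300:336].astype(int))
x,y=290,215
cv2.imwrite('pics/c5.png',cv2.resize(im[y:y+50,x:x+60],None,fx=10,fy=10,interpolation=cv2.INTER_CUBIC))
```

```text
[ 457.39622847 -274.84552727  134.99106089] [ 0.41670281 -0.56405714 -2.05644242] 50.2285833206228
[[290 288 288 288 288 287 289 289 288 288 288 288 288 289 290 290 289 289 289 289 287 287 288 287 288 288 288 287 288 289 288 288 288 289   0 287]
 [290 289 288 288 288 288 289 289 288 288 288 290 289 288 288 289 288 288 289 289 287 287 289 287 289 289 289 288 289   0 287 289 288 289 288 289]
 [289 289 288 288 290 289 288 289 289 288 287 288 289 289 289 289 289 289 289 289 288 289 290 289 289 289 289 291 289 288 288 289 289 289 288 289]
 [289 289 289 290 289 285 286 286 286 286 286 287 287 287 284 286 290 289 287 285 285 285 286 287 285 287 286 287 286 288 290 289 288 290 290 288]
 [289 290 288 288 289 287 286 287 285 285 285 285 285 287 287 287 290 290 289 285 287 286 287 285 286 286 286 287 285 286 290 290 289 289 289 289]
 [290 289 289 289 289 287 288 287 286 286 286 287 286 285 287 286 289 289 289 287 286 287 287 286 286 286 286 286 287 286 290 290 290 289 289 290]
 [290 290 289 291 290 286 286 289 281 280 280 281 281 286 288 287 291 290 289 287 286 287 289 281 282 281 281 281 287 2
[... 357 characters left out ...]
73 271 272 272 272 274 288 288 290 290 290 287 288 287 271 272 272 272 272 272 276 287 291 290 292 290 290 289]
 [291 290 292 288 288 287 287 272 270 270 270 269 269 270 287 288 290 291 289 288 286 286 270 270 269 271 271 269 277 288 289 289 291 290 291 290]
 [291 290 260 261 259 260 259 260 259 260 260 259 260 260 288 287 292 291 291 287 288 288 261 259 259 260 260 260 260 259 260 260 260 291 292 291]
 [289 257 257 257 258 258 258 258 258 257 256 259 258 258 289 288 291 291 291 287 288 260 257 258 258 257 257 257 257 257 257 259 258 258 260 291]
 [287 257 255 255 254 256 255 255 255 256 255 254 255 256 257 287 292 292 292 288 288 255 255 255 255 255 255 255 254 255 256 254 254 255 258 292]]
```

View pics/c5.png

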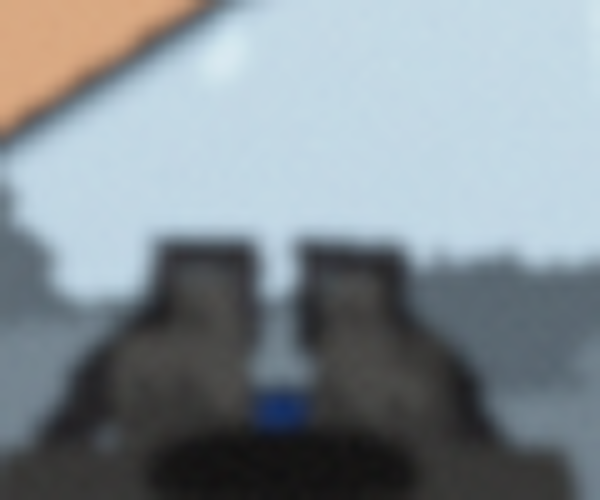

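Run:
```python
from st import *
c=cam('wrist'); p,r=pose()
for v in(238.5,239,239.5): print(v,(r.T@(toz(c,(317,v),15)-p)).round(2),(r.T@(toz(c,(317,v),12)-p)).round(2))
for v in(241,241.5,242,242.5): print(v,(r.T@(tod(c,(317,v),281)-p)).round(2),(r.T@(toz(c,(317,v),p[2]-116)-p)).round(2))
```

```text
238.5 [  3.45  -1.3  119.99] [  2.65  -1.3  122.99]
239 [  3.02  -1.3  119.99] [  2.23  -1.3  122.99]
239.5 [  2.6   -1.3  119.99] [  1.8   -1.3  122.99]
241 [  2.96  -1.29 114.02] [  2.42  -1.29 116.  ]
241.5 [  2.57  -1.29 113.91] [  2.    -1.29 116.  ]
242 [  2.19  -1.29 113.8 ] [  1.59  -1.29 116.  ]
242.5 [  1.8   -1.29 113.69] [  1.17  -1.29 116.  ]
```

Call:
arm_command --motion '[{"offset":[-0.0004,0,0],"spin":0},{"offset":[0,0,0.001],"spin":0},{"offset":[0,0,0.001],"spin":0},{"offset":[0,0,0],"spin":0},{"offset":[0,0,0],"spin":0}]'

```text
time_s: 10.85
ee_pos: [457.6, -275.1, 133.0]
ee_rot: [180.0, 0.0, 129.4]
force: [-0.1, -0.4, -2.0]
gripper_width: 49.9
gripper_force: 21.9
```

Call:
arm_command --motion '[{"offset":[0,0,0.001],"spin":0},{"offset":[0,0,0],"spin":0},{"offset":[0,0,0],"spin":0}]'

```text
time_s: 11.22
ee_pos: [457.5, -275.1, 132.0]
ee_rot: [180.0, 0.0, 129.4]
force: [-0.3, 1.0, -1.0]
gripper_width: 50.1
gripper_force: 21.9
```

Call:
arm_command --motion '[{"offset":[0,0,0.0006],"spin":0},{"offset":[0,0,0],"spin":0},{"offset":[0,0,0],"spin":0}]'

```text
time_s: 11.6
ee_pos: [457.5, -275.1, 131.4]
ee_rot: [180.0, -0.0, 129.4]
force: [1.0, 0.2, -2.1]
gripper_width: 50.2
gripper_force: 21.9
```

Run:
```python
from st import *
n='wrist'
c=cam(n); im,d=env.grab_frame(n); p,r=pose(); print(p,env.state()['force'],env.state()['gripper_width'])
np.set_printoptions(linewidth=250)
print(d[236:250,300:336].astype(int))
```

```text
[ 457.56198943 -275.08252348  131.38823072] [-0.23305659  0.30254785 -2.17700491] 49.86122880660907
[[286 285 283 284 286 285 285 284 285 284 286 284 287 284 286 285 284 284 285 285 285 285 285 284 284 286 284 286 285 285 284 284 286 285 285 284]
 [285 285 286 287 285 285 285 285 286 285 285 284 285 284 285 286 284 286 285 285 285 285 285 285 285 285 284 284 285 286 285 286 286 285 286 284]
 [284 285 285 284 285 285 284 284 285 285 284 285 286 284 285 285 286 286 286 285 286 285 284 284 284 284 285 284 284 285 286 284 285 286 285 284]
 [285 286 287 286 284 283 284 284 283 283 284 283 284 284 283 283 286 286 286 285 284 284 285 284 284 286 284 286 285 285 286 285 285 286 285 286]
 [287 286 286 284 285 283 282 283 282 281 283 282 283 283 283 283 286 286 286 282 282 282 282 282 283 281 282 282 282 282 283 285 285 286 286 285]
 [286 287 286 286 286 282 283 283 283 283 283 283 282 283 283 283 285 286 285 282 283 283 283 283 283 282 282 284 283 284 283 286 285 285 286 286]
 [287 287 286 286 286 283 282 286 281 281 281 281 281 282 283 282 285 287 286 283 281 283 283 281 281 281 280 281 283 
[... 358 characters left out ...]
71 272 272 272 274 274 284 285 286 285 286 284 284 283 273 272 273 272 273 273 276 283 287 287 287 286 286 286]
 [287 288 288 285 283 284 283 271 270 268 270 269 271 270 285 285   0 288 289 285 283 283 271 269 269 270 270 271 277 284 286 286 286 287 288 287]
 [287 288 259 260 261 260 260 260 259 261 260 260 261 261 283 284 286 288 288 284 283 284 260 260 260 260 260 261 258 260 260 260 260 287 287 287]
 [287 258 257 257 257 257 256 257 258 257 257 258 257 258 284 283 288 287 288 284 285 260 257 257 258 258 258 259 259 257 257 257 257 257 259 288]
 [285 256 253 254 255 254 254 255 254 254 255 255 255 255 257 284 288 288 286 285 285 256 255 254 255 255 257 255 256 254 256 256 254 253 257 288]]
```

Call:
arm_command --motion '[{"offset":[0,0,-0.0002],"spin":0},{"offset":[0,0,-0.0004],"spin":0},{"offset":[0,0,0],"spin":0}]' --jaw 0.046 --newtons 55

```text
time_s: 12.02
ee_pos: [457.6, -275.1, 132.0]
ee_rot: [180.0, 0.0, 129.4]
force: [0.8, 0.6, -2.0]
gripper_width: 46.5
gripper_force: 33.3
```

Call:
arm_command --motion '[{"offset":[0,0,-0.0005],"spin":0},{"offset":[0,0,-0.0007],"spin":0},{"offset":[0,0,0],"spin":0}]' --jaw 0.042

```text
time_s: 12.4
ee_pos: [457.6, -275.1, 133.3]
ee_rot: [180.0, 0.0, 129.4]
force: [-0.6, -0.6, -2.6]
gripper_width: 42.4
gripper_force: 36.3
```

Run:
```python
from st import *
n='wrist'
c=cam(n); im,d=env.grab_frame(n); p,r=pose(); print(p,env.state()['force'],env.state()['gripper_width'])
np.set_printoptions(linewidth=250)
print(d[236:250,296:340].astype(int))
```

```text
[ 457.56076386 -275.08984249  133.21307723] [-0.69988266 -0.12213669 -1.56977528] 42.16821077667213
[[286 287 286 287 287 288 288 287 285 286 286 287 288 286 287 287 286 286 286 287 286 287 288 286 286 287 287 286 285 287 288 287 287 288 287 285 286 288 286 286 287 287 286 287]
 [288 287 288 287 287 287 285 287 286 287 286 286 286 287 287 286 287 286 287 286 287 287 288 287 288 288 287 287 285 287 286 287 287 287 287 287 288 287 288 286 287 286 287 287]
 [287 289 287 287 289 286 286 285 286 288 286 284 286 285 285 285 286 287 286 287 288 287 287 288 288 288 286 286 287 288 286 287 287 288   0 286 287 289 288 286 287 287 288 287]
 [287 288 288 288 286 287 282 283 283 282 284 284 284 283 283 282 282 287 287 288 286 286 287 287 288 287 287 282 283 284 284 285 286 285 284 284 285 286 288 287 287 286 286 287]
 [288 288 288 287 288 289 283 283 283 283 283 283 283 283 283 283 284 286 287 288 287 288 288 287 288 287 289 282 284 284 282 284 283 282 284 284 283 283 288 287 288 288 288 288]
 [288 288 288 288 288 288 283 284 283 284 285 282 285 283 284 284 285 287 288 288 287 288 288 288 289 287
[... 806 characters left out ...]
9 288 284 273 270 270 270 270 270 269 289 289 285 286 291 290 287 289 288 289 288 290 290 287 283 285 288 271 269 270 271 270 269 272 279 289 288 289 289 289 288]
 [290 289 259 260 260 260 260 260 259 261 260 259 260 259 285 285 285 290 290 289 289 289 289 288 289 289 285 286 285 261 260 260 260 261 260 261 259 259 258 259 259 260 289 289]
 [290 259 258 257 257   0 258 259 257 258 256 258 256 257 258 285 286 289 289 289 289 289 288 289 290 290 285 286 284 258 258 257 257 258 258 258 257 258 258 258   0 257 290 291]
 [290 259 255 254 255 255 255 255 255 254 256 256 254 255 256 286 286 290 290 288 291 290 291 289 289 290 286 286 255 255 255 256 256 256 254 255 256 255 255 255 255 256 291 289]]
```

Call:
arm_command --motion '[{"offset":[0,0,-0.0004],"spin":0},{"offset":[0,0,-0.0006],"spin":0},{"offset":[0,0,0],"spin":0}]' --jaw 0.038

```text
time_s: 12.82
ee_pos: [457.6, -275.1, 134.2]
ee_rot: [180.0, 0.0, 129.4]
force: [0.2, -0.4, -1.7]
gripper_width: 38.5
gripper_force: 38.7
```

Call:
arm_command --motion '[{"offset":[0,0,-0.0004],"spin":0},{"offset":[0,0,-0.0006],"spin":0},{"offset":[0,0,0],"spin":0}]' --jaw 0.034 --newtons 58

```text
time_s: 13.2
ee_pos: [457.6, -275.1, 135.2]
ee_rot: [180.0, 0.0, 129.4]
force: [-0.6, -0.5, -1.2]
gripper_width: 34.5
gripper_force: 40.9
```

Run:
```python
from st import *
n='wrist'
c=cam(n); im,d=env.grab_frame(n); p,r=pose(); print(p,env.state()['force'],env.state()['gripper_width'])
np.set_printoptions(linewidth=250)
print(d[236:250,292:344].astype(int))
```

```text
[ 457.5778894  -275.07497778  135.18743892] [-0.57037281 -0.55924595 -2.32091683] 34.1439370420806
[[288 289 288 289 288 289 290 287 289 287 288 289 288 288 289 289 289 288 287 288 288 289 290 288 290 289 290 289 288 288   0 289 287 288 289 289 288 289 288 288 288 288 288 289 289 289 288 289 288 288 290 288]
 [288 288 289 289 288 289 288 290 290 290 288 288 290 289 289 289 289 289 289 288 289 289 288 290 289 288 289 289 289 288 289 288 288 289 288 289 290 288 289 289 288 289 288 290 289 290 288 289 288 290 288 289]
 [289 289 291 289 288 288 289 286 285 285 284 285 283 284 290 289 289 290 289 288 288 289 289 289 289 290 289 290 289 290 289 288 288 289 289 290 289 284 284 285 285 289 289 289 290 290 289 290 288 289 288 288]
 [290 289 288 284 285 283 284 283 283 283 284 284 283 283 285   0 289 290 289 289 290 290 288 291 290 291 289 290 289 289 290 289 289 289 290 290 290 283 285 283 285 282 284 285 285 285 286 290 290 290 288 290]
 [289 289 289 283 285 284 284 283 283 284 283 284 284 282 284 290 289 290 289 288 289 290 291 290 289 290 288 290 289 290 290 290 290 290 289 290 289 284 284
[... 1253 characters left out ...]
1 285 284 286 272 270 270 269 270 270 273 277 282 291 291 292 291]
 [291 291 262 261 261 261 262 260 261 260 260 261 261 260 286 286 293 290 291 292 291 291 291 291 291 291 292 292 292 291 292 291 291 291 291 291 285 262 260 261 260 261 261 260 260 260 261 260 261 262 291 290]
 [291 260 258 257 259 258 257 258 258 258 259 258 257 257 258 286 292 291 291 291 291 292 292 291 290 292 292 291 291 292 292 291 291 292 292 287 259 258 259 259 258 258 256 257 258 258 257 258 258 260 292 291]
 [292 259 256 255 256 255 256 256 255 256 256 256 255 256 256 257 292 292 291 292 292 291 291 291 291 292 291 293 292 290 291 291 291 292 291 291 256 255 256 255 255 255 256 256 256 254 255 255 256 258 291 293]]
```

Call:
arm_command --motion '[{"offset":[0,0,-0.0005],"spin":0},{"offset":[0,0,-0.0005],"spin":0},{"offset":[0,0,0],"spin":0},{"offset":[0,0,0],"spin":0}]' --jaw 0.0312 --newtons 60

```text
time_s: 13.75
ee_pos: [457.6, -275.1, 136.2]
ee_rot: [180.0, 0.0, 129.4]
force: [-0.3, 0.4, -2.0]
gripper_width: 31.2
gripper_force: 42.3
```

Call:
arm_command --motion '[{"offset":[0,0,-0.004],"spin":0},{"offset":[0,0,-0.008],"spin":0},{"offset":[0,0,-0.012],"spin":0},{"offset":[0,0,-0.012],"spin":0},{"offset":[0,0,-0.004],"spin":0}]'

```text
time_s: 14.38
ee_pos: [458.1, -275.4, 177.6]
ee_rot: [180.0, 0.1, 129.4]
force: [1.1, -1.0, -2.0]
gripper_width: 31.8
gripper_force: 42.3
```

Run:
```python
from st import *
n='wrist'
c=cam(n); im,d=env.grab_frame(n); p,r=pose(); print(p,env.state()['force'],env.state()['gripper_width'])
np.set_printoptions(linewidth=250)
print(d[230:264:2,286:348:2].astype(int))
x,y=270,200
cv2.imwrite('pics/c6.png',cv2.resize(im[y:y+75,x:x+95],None,fx=8,fy=8,interpolation=cv2.INTER_CUBIC))
```

```text
[ 458.02667737 -275.38376648  177.58907864] [-0.54030969 -0.57509211 -1.00131182] 31.314387833434168
[[331 331 331 331 331 331 330 331 330 332 331 331 331 332 330 332 331 330 331 330 332 331 331 330 330 330 331 331 331 331 330]
 [330 332 333 331 332 331 332 331 332 331 332 331 331 333 332 332 330 332 331 330 332 332 330 332 331 332 332 332 330 333 332]
 [333 331 331 333 331 331 332 331 332 332 332 332 331 331 333 331 333 330 332 332 331 332 331 333 332 331 331 332 332 332 332]
 [333   0 332 332 332 334 334 333 333 333 332 333 333 331 332 331 333 333 333 331 333 333 333 332 333 332 331 332 334 333 331]
 [332 334 333 334 285 284 284 283 283 334 334 333 333 334 332 334 333 333 333 333 333 332 332 282 283 284 286 332 331 333 332]
 [335 333 333 332 283 284 283 283 282 284 333 332 329 328 329 328 330 329 330 333 333 334 332 284 283 283 281 283 283 334 332]
 [334 335 332 335 280 280 281 334 284 283 331 330 330 329 329 329 331 328 330 330 331 334 285 283 335 280 279 280 334 333 334]
 [335 334 336 336 278 274 273 274 334 284 329 331 332 331 332 330 330 329 330 331 330 331 285 284 275 274 273 
[... 460 characters left out ...]
332 333 332 333 332 247 248 247 247 247 248 248 249 257 288 337]
 [337 290 289 260 251 245 242 242 244 243 243 243 245 333 333 334 333 333 332 333 243 243 244 241 242 243 245 250 258 289 289]
 [338 290 289 261 252 243 239 237 239 239 240 231 230 231 231 231 231 231 231 230 232 239 239 238 238 238 243 250 258 290 291]
 [339 291 231 230 230 230 232 231 232 229 227 228 228 226 228 226 227 227 226 227 227 226 227 230 231 231 232 232 232 230 291]
 [339 229 227 227 227 226 227 228 228 224 224 224 223 223 224 223 224 224 223 223 224 224 223 227 227 227 228 228 226 227 227]
 [339 227 224 224 225 224 223 225 223 223 222 221 220 221 219 220 219 219 221 220 221 221 223 223 223 224 224 223 223 224 226]]
```

View pics/c6.png

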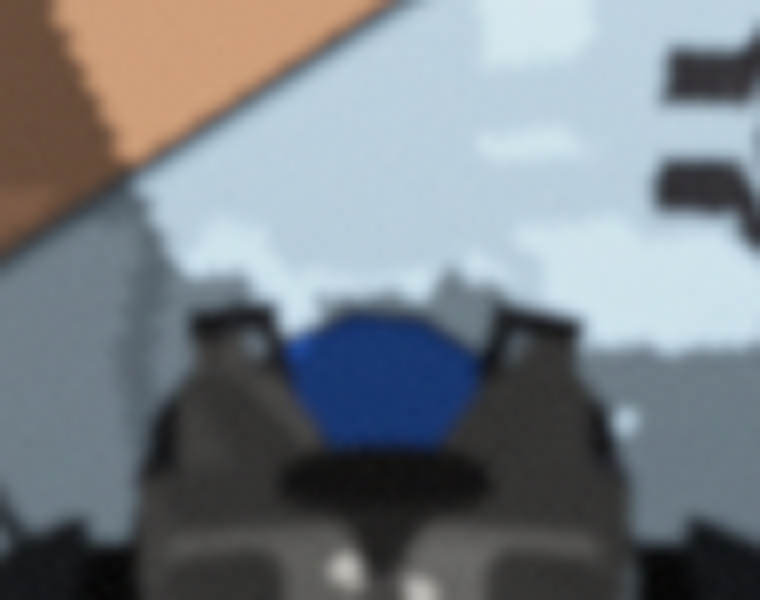

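Call:
arm_command --motion '[{"offset":[0,0,-0.01],"spin":0},{"offset":[0,0,-0.025],"spin":0},{"offset":[0,0,-0.03],"spin":0},{"offset":[0.005,0.006,-0.025],"spin":0},{"offset":[0.015,0.018,-0.012],"spin":0}]'

```text
time_s: 15.05
ee_pos: [463.8, -245.0, 279.9]
ee_rot: [180.0, 0.1, 129.3]
force: [0.5, 0.5, -2.3]
gripper_width: 31.9
gripper_force: 42.3
```

Call:
arm_command --motion '[{"offset":[0.022,0.027,0],"spin":0},{"offset":[0.027,0.033,0],"spin":0},{"offset":[0.027,0.033,0],"spin":0},{"offset":[0.027,0.033,0],"spin":0},{"offset":[0.027,0.033,0],"spin":0}]'

```text
time_s: 15.68
ee_pos: [503.9, -41.7, 278.4]
ee_rot: [180.0, 0.0, 129.4]
force: [1.0, 0.6, -2.8]
gripper_width: 31.7
gripper_force: 42.3
```

Call:
arm_command --motion '[{"offset":[0.018,0.022,0],"spin":0},{"offset":[0.009,0.012,0.01],"spin":0},{"offset":[0.003,0.003,0.01],"spin":0},{"offset":[0,0,0],"spin":0},{"offset":[0,0,0],"spin":0}]'

```text
time_s: 16.3
ee_pos: [513.4, 2.7, 258.1]
ee_rot: [-180.0, 0.0, 129.3]
force: [-0.8, -0.2, -1.7]
gripper_width: 31.4
gripper_force: 42.3
```

Run:
```python
from st import *
n='wrist'
c=cam(n); im,d=env.grab_frame(n); p,r=pose(); print(env.state()['time_s'],p,env.state()['ee_rot'],env.state()['force'],env.state()['gripper_width'])
for o in env.pinpoint(n,'seat'): print(o,(r.T@(toz(c,o['location'],105)-p)))
cv2.imwrite('pics/w7.png',im); np.save('pics/w7.npy',d); np.savez('pics/w7p.npz',p=p,r=r)
x,y=230,140
cv2.imwrite('pics/c7.png',cv2.resize(im[y:y+135,x:x+180],None,fx=4.4,fy=4.4,interpolation=cv2.INTER_CUBIC))
```

```text
16.35 [513.54672684   2.79480414 258.35110502] [1.79992631e+02 2.73409907e-02 1.29297144e+02] [-1.14139825 -0.3740348  -1.61977562] 31.626950064386158
{'location': [312.4, 195.5], 'score': 0.9} [ 33.99183921  -5.66144596 153.33417503]
```

View pics/c7.png

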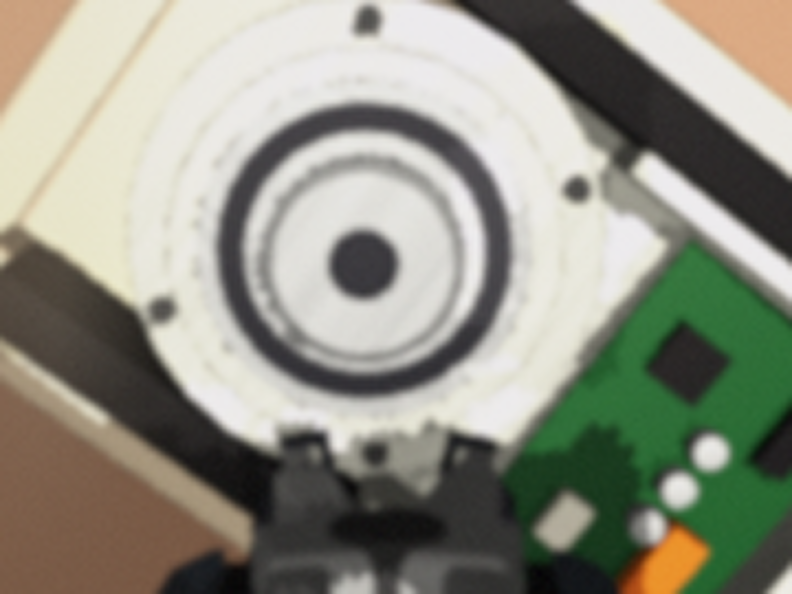

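Run:
```python
from st import *
im=cv2.imread('pics/w7.png'); d=np.load('pics/w7.npy'); z=np.load('pics/w7p.npz'); p,r=z['p'],z['r']
m=env.camera_model('wrist'); H=np.array(m['hand_eye']); c=(m,r@H[:3,3]+p,r@H[:3,:3])
g=im.max(2)
msk=(g<110).astype(np.uint8)
n,l,s,cen=cv2.connectedComponentsWithStats(msk)
for i in range(1,n):
    if s[i,4]>60: print(i,s[i],cen[i].round(2))
l0=l[int(140+262/4.4),int(230+363/4.4)]; u=cen[l0]
dd=d[l==l0]; print('dot',u,np.median(dd[dd>0]),(r.T@(toz(c,u,119.5)-p)).round(2))
l1=l[int(140+115/4.4),int(230+363/4.4)]
cs,h=cv2.findContours((l==l1).astype(np.uint8),cv2.RETR_CCOMP,cv2.CHAIN_APPROX_NONE)
for k in cs:
    if len(k)>60:
        e=cv2.fitEllipse(k); print('ell',e,(r.T@(toz(c,e[0],105)-p)).round(2),(r.T@(toz(c,e[0],107)-p)).round(2))
P,col=cloud(c,d,im,1,(150,235,270,360)); T=(P-p)@r
k=(P[:,2]>110.5)&(P[:,2]<123); q=T[k]; print('top',k.sum(),np.median(P[k][:,2]),P[k][:,2].max(),cv2.minEnclosingCircle(q[:,:2].astype(np.float32)),q.mean(0))
for zl in(104,105,106,116,118,119,120,121): print(zl,((P[:,2]>zl)&(P[:,2]<zl+1)).sum(),end=' ')
P,col=cloud(c,d,im,1,(225,246,280,356)); T=(P-p)@r
k=(T[:,2]<140); 
for sgn in(-1,1):
    q=T[k&(T[:,1]*sgn>0)]; print('lug/nose'); 
    for lo in(112,114,116,118,120,122,124,126): 
        w=q[(q[:,2]>=lo)&(q[:,2]<lo+2)]
        if len(w): print(lo,len(w),w.min(0).round(1),w.max(0).round(1))
np.set_printoptions(linewidth=250); print(d[234:246,288:348].astype(int))
```

```text
1 [   0    0   81  165 7831] [31.74 55.21]
2 [ 400    0  106   90 4692] [453.27  38.58]
3 [535   0  30  21 206] [546.53   7.75]
4 [501  28  30  26 250] [514.3   39.73]
5 [ 526   49   89  104 1133] [576.19 111.11]
6 [629  63  11  37 279] [635.26  82.26]
7 [ 293   95  168  138 3225] [373.58 161.87]
83 [ 87 162  48  71 762] [110.84 195.97]
85 [280 164  66  66 940] [311.79 196.76]
87 [ 582  167   56   89 1193] [608.75 206.73]
103 [305 193  15  15 169] [312.2  199.73]
104 [     0    192    640    288 113741] [320.75 380.63]
108 [613 199  27  31 304] [627.22 215.42]
109 [ 74 202  21  20 339] [ 84.14 211.63]
125 [  0 234  30  45 202] [ 13.92 257.39]
dot [312.19526627 199.73372781] 296.10913 [ 32.32  -5.4  138.84]
ell ((312.28570556640625, 196.59243774414062), (64.76887512207031, 65.20947265625), 153.30274963378906) [ 32.94  -5.54 153.33] [ 33.22  -5.51 151.33]
ell ((312.48388671875, 196.5301971435547), (56.80033874511719, 57.19400405883789), 97.02388763427734) [ 32.99  -5.36 153.33] [ 33.27  -5.33 151.33]
top 1690 119.90610855962126 122.43607565630009 ((32.476829528808594, -5.69633293151855
[... 2842 characters left out ...]
 277 277 278 276 277 277 337 336 285 283 288 336 336 335 337 337 337 336 336 335 336 335 335 336 338 337 336 337 337 337 338 336 338 337 336 285 284 284 373 277 277 276 277 276 276 278 283 371 371 369 370 370 352]
 [341 342 340 338 342 344 279 276 275 274 273 275 275 274 338 284 285 286 337 337 337 337 336 336 335 337 336 334 334 335 337 337 337 336 338 336 337 337 336 338 338 372 285 285 286 372 274 274 274 275 273 275 279 281 371 371 372 370 354 354]
 [341 341 340 340 340 341 280 275 272 272 271 272 272 273 287 286 287 286 338 339 338 337 337 337 337 335 337 335 336 338 337   0 338 337 338 338 338 338 373   0 371 289 285 285 286 271 271 271 272 271 272 274 276 282 372 371 372 355 355 354]]
```

Run:
```python
from st import *
from scipy.optimize import least_squares as LS
im=cv2.imread('pics/w7.png'); d=np.load('pics/w7.npy'); z=np.load('pics/w7p.npz'); p,r=z['p'],z['r']
m=env.camera_model('wrist'); H=np.array(m['hand_eye']); c=(m,r@H[:3,3]+p,r@H[:3,:3])
P,col=cloud(c,d,im,1,(150,235,270,360)); T=(P-p)@r
for zt in(109,111,113,115):
    q=T[(P[:,2]>zt)&(P[:,2]<123)][:,:2].astype(np.float32)
    h=cv2.convexHull(q)[:,0]
    f=LS(lambda a:np.hypot(h[:,0]-a[0],h[:,1]-a[1])-a[2],[33,-5.5,20]); print(zt,f.x.round(2),np.abs(f.fun).max().round(2))
k=(P[:,2]>119)&(P[:,2]<121.5); print('flat top mean',T[k].mean(0))
# z profile along x through axis
for x in np.arange(8,60,2): 
    k=(abs(T[:,1]+5.5)<2)&(abs(T[:,0]-x)<1); print(x,P[k][:,2].mean().round(1) if k.any() else '',end=' | ')
# grey profile through the axis column 312, rows
g=im.max(2).astype(int); print(); print(list(g[160:236,310:315].mean(1).astype(int)))
print(list(g[195:200,275:350].mean(0).astype(int)))
```

```text
109 [32.76 -5.4  19.8 ] 4.21
111 [32.52 -5.72 19.6 ] 0.27
113 [32.52 -5.71 19.6 ] 0.27
115 [32.51 -5.73 19.59] 0.28
flat top mean [ 33.07657689  -5.84811236 138.20762574]
8 105.7 | 10 105.9 | 12  | 14 118.6 | 16 119.9 | 18 119.8 | 20 119.9 | 22 120.3 | 24 120.2 | 26 120.1 | 28 120.3 | 30 120.5 | 32 120.7 | 34 120.5 | 36 120.7 | 38 120.8 | 40 120.1 | 42 119.9 | 44 120.4 | 46 120.2 | 48 120.3 | 50 119.2 | 52 111.8 | 54 106.1 | 56 105.8 | 58 105.9 | 
[np.int64(229), np.int64(226), np.int64(200), np.int64(146), np.int64(92), np.int64(72), np.int64(71), np.int64(70), np.int64(83), np.int64(130), np.int64(188), np.int64(221), np.int64(229), np.int64(226), np.int64(205), np.int64(170), np.int64(150), np.int64(157), np.int64(178), np.int64(205), np.int64(225), np.int64(229), np.int64(227), np.int64(227), np.int64(227), np.int64(225), np.int64(224), np.int64(224), np.int64(223), np.int64(223), np.int64(216), np.int64(190), np.int64(139), np.int64(85), np.int64(64), np.int64(64), np.int64(63), np.int64(62), np.int64(62), np.int64(63), np.int64(62), np.int64(61), np.int64(61), np.int64(61), np.
[... 872 characters left out ...]
.int64(224), np.int64(215), np.int64(187), np.int64(136), np.int64(89), np.int64(69), np.int64(63), np.int64(62), np.int64(63), np.int64(63), np.int64(62), np.int64(62), np.int64(63), np.int64(62), np.int64(63), np.int64(68), np.int64(82), np.int64(118), np.int64(170), np.int64(207), np.int64(220), np.int64(221), np.int64(221), np.int64(220), np.int64(220), np.int64(220), np.int64(220), np.int64(219), np.int64(219), np.int64(214), np.int64(198), np.int64(173), np.int64(164), np.int64(190), np.int64(223), np.int64(234), np.int64(232), np.int64(203), np.int64(143), np.int64(93), np.int64(77), np.int64(77), np.int64(79), np.int64(105), np.int64(157), np.int64(196), np.int64(209), np.int64(212)]
```

Call:
arm_command --motion '[{"offset":[0,0,0.006],"spin":0},{"offset":[0,0,0.007],"spin":0},{"offset":[0,0,0.005],"spin":0},{"offset":[0,0,0],"spin":0},{"offset":[0,0,0],"spin":0}]'

```text
time_s: 17.02
ee_pos: [513.6, 3.7, 240.2]
ee_rot: [180.0, 0.0, 129.4]
force: [-0.4, -0.6, -1.7]
gripper_width: 31.5
gripper_force: 42.3
```

```bash
cat > ms.py <<'E'
from st import *
from scipy.optimize import least_squares as LS
c=cam('wrist'); im,d=env.grab_frame('wrist'); p,r=pose(); print(env.state()['time_s'],p,env.state()['force'],env.state()['gripper_width'])
cv2.imwrite('pics/w8.png',im)
P,col=cloud(c,d,im,1,(120,240,260,370)); T=(P-p)@r
q=T[(P[:,2]>112)&(P[:,2]<123)&(T[:,0]>9)][:,:2].astype(np.float32)
h=cv2.convexHull(q)[:,0]
f=LS(lambda a:np.hypot(h[:,0]-a[0],h[:,1]-a[1])-a[2],[33,-5.5,20]); print('spindle',f.x.round(2),np.abs(f.fun).max().round(2))
P,col=cloud(c,d,im,1,(225,252,280,356)); T=(P-p)@r
for s in(-1,1):
    q=T[(T[:,1]*s>5)&(T[:,1]*s<24)&(abs(T[:,2]-117.5)<3.5)&(T[:,0]>-2)&(T[:,0]<8)]
    print(len(q),q.min(0).round(2),q.max(0).round(2)); k=q[q[:,0]>2.6]; A=np.c_[q[:,0],np.ones(len(q))]; print('front strip',len(k),k.mean(0).round(2),k.min(0).round(2),k.max(0).round(2))
    print(cv2.minAreaRect(k[:,:2].astype(np.float32)))
np.set_printoptions(linewidth=250); print(d[234:247,286:350].astype(int))
E
python3 ms.py
```

```text
17.075 [513.63698292   3.63941446 240.35869591] [-0.33838926 -0.33271996 -1.79714461] 31.304436365143186
spindle [31.93 -6.59 19.65] 0.39
64 [ -1.96 -20.85 114.12] [  5.2  -11.05 119.87]
front strip 41 [  3.9  -16.2  117.46] [  2.7  -20.85 115.18] [  5.2  -11.81 119.67]
((3.947807788848877, -16.341279983520508), (9.009770393371582, 2.364971160888672), 88.55409240722656)
62 [ -1.48   9.2  114.36] [  5.29  18.9  120.05]
front strip 36 [  3.7   13.94 117.47] [  2.64   9.99 114.98] [  5.29  18.9  120.05]
((3.870905876159668, 14.462722778320312), (2.432175636291504, 8.879877090454102), 3.126892566680908)
[[304 305 305 304 305 300 301 300 300 301 301 300 300 301 302 301 300 301 300 301 300 300 301 300 299 300 300 300 299 301 301 301 301 300 301 301 301 301 301 300 300 301 300 300 301 301 303 303 304 304 302 304 302 303 303 304 305 317 315 317 315
  316 316 315]
 [304 304 303 304 304 304 300 302 301 301 301 301 302 301 300 301 300 301   0 300 300 302 301 301 301 301 302 300 301 301 299 301 301 302 300 301 301 300 300 301 300 301 299 300 302 304 304 302 303 304 305 303 304 304 304 305 315 31
[... 2200 characters left out ...]
05 307 305 305 306 306 306 305 305 306 305 306 307 306 305 306 307 319 320 318 318 319 318 320 285 286 285 319 274 274 273 274 274 274 276 282 352 352 353 353 354
  353 354 353]
 [320 320 320 318 319 319 320 319 279 275 271 272 271 272 271 272 287 285 285 284 306 306 306 307 306 307 307 306 306 306 306 306 306 307 319 318 318 318 319 318 318 317 318 288 285 286 285 271 272 270 271 271 271 273 277 282 353 352 354 353 354
  354 353 353]
 [318 318 320 318 318 319 319 286 279 274 271 261 262 261 261 261 262 261 262 286 319 319 319   0 319 317 318 318 316 317 319 319 318 318 320 319 319 319 319 320 320 320 319 287 287 262 262 261 262 262 260 261 260 272 277 282 354 353 354 353 353
  354 354 338]]
```

Call:
arm_command --motion '[{"offset":[0,0,-0.01],"spin":0},{"offset":[0,0,-0.01],"spin":0},{"offset":[0.01,-0.0015,0],"spin":0},{"offset":[0.02,-0.002,0],"spin":0},{"offset":[0.0237,-0.002,0],"spin":0}]'

```text
time_s: 17.7
ee_pos: [473.5, 42.8, 259.9]
ee_rot: [-180.0, -0.1, 129.3]
force: [-0.3, 0.6, -2.6]
gripper_width: 31.7
gripper_force: 42.3
```

Call:
arm_command --motion '[{"offset":[0,0,0],"spin":0},{"offset":[0,0,0],"spin":0},{"offset":[0,0,0],"spin":0}]'

```text
time_s: 18.08
ee_pos: [475.4, 41.5, 260.1]
ee_rot: [180.0, 0.0, 129.4]
force: [-0.5, 0.0, -1.5]
gripper_width: 31.4
gripper_force: 42.3
```

Run:
```python
from st import *
c=cam('wrist'); im,d=env.grab_frame('wrist'); p,r=pose(); print(env.state()['time_s'],p,env.state()['force'],env.state()['gripper_width'])
p0=np.array([513.637,3.639,240.36]); print((r.T@(p-p0)).round(2))
cv2.imwrite('pics/w9.png',im)
# where spindle axis and ring should be; back of ring visible?
for n in('scene','side'):
    cc=cam(n); i2,d2=env.grab_frame(n); 
    for t in('ring','seat'): print(n,t,[(round(o['score'],2),o['location']) for o in env.pinpoint(n,t)[:2]])
    u=proj(cc,[496,25,120]).astype(int); x,y=u[0]-40,u[1]-40; globals()['c'+n]=cv2.resize(i2[y:y+70,x:x+80],(400,350),interpolation=cv2.INTER_CUBIC)
x,y=270,195
w=cv2.resize(im[y:y+70,x:x+95],(665,490),interpolation=cv2.INTER_CUBIC)[:245]
a=np.hstack([cscene,cside]); cv2.imwrite('pics/c9.png',np.vstack([a,cv2.copyMakeBorder(w,0,0,0,135,0)]))
```

```text
18.125 [475.45893795  41.4484273  260.1016687 ] [ 0.36734371 -0.31257306 -1.95288847] 31.600803540720047
[ 53.44  -5.55 -19.75]
scene ring [(0.41, [328.1, 221.7]), (0.27, [418.2, 271.4])]
scene seat [(0.7, [328.0, 228.1])]
side ring [(0.49, [311.6, 226.9])]
side seat [(0.63, [312.9, 237.4])]
```

View pics/c9.png

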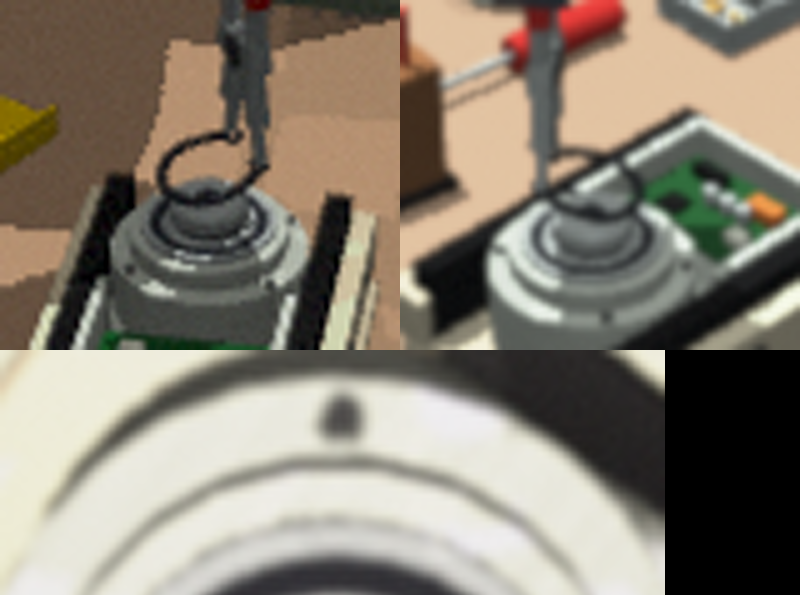

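Call:
arm_command --motion '[{"offset":[0.0002,0,0.004],"spin":0},{"offset":[0,0,0.003],"spin":0},{"offset":[0,0,0.003],"spin":0},{"offset":[0,0,0.002],"spin":0},{"offset":[0,0,0],"spin":0}]'

```text
time_s: 19.05
ee_pos: [475.0, 41.8, 248.0]
ee_rot: [-180.0, -0.0, 129.4]
force: [0.6, -0.2, -2.2]
gripper_width: 31.4
gripper_force: 42.3
```

Call:
arm_command --motion '[{"offset":[0,0,0.002],"spin":0},{"offset":[0,0,0.002],"spin":0},{"offset":[0,0,0],"spin":0}]'

```text
time_s: 19.42
ee_pos: [475.0, 41.8, 244.0]
ee_rot: [-180.0, -0.0, 129.4]
force: [-0.6, 0.1, -1.2]
gripper_width: 31.8
gripper_force: 42.3
```

Call:
arm_command --motion '[{"offset":[0,0,0.002],"spin":0},{"offset":[0,0,0.002],"spin":0},{"offset":[0,0,0],"spin":0}]'

```text
time_s: 19.8
ee_pos: [474.9, 41.8, 239.9]
ee_rot: [-180.0, -0.0, 129.4]
force: [-0.2, -0.5, -1.1]
gripper_width: 31.5
gripper_force: 42.3
```

Call:
arm_command --motion '[{"offset":[-0.0003,0,0.0015],"spin":0},{"offset":[0,0,0.0015],"spin":0},{"offset":[0,0,0],"spin":0}]'

```text
time_s: 20.18
ee_pos: [475.1, 41.5, 237.0]
ee_rot: [-180.0, -0.0, 129.4]
force: [0.4, -0.1, -2.4]
gripper_width: 31.6
gripper_force: 42.3
```

Call:
arm_command --motion '[{"offset":[0,0,0.0015],"spin":0},{"offset":[0,0,0.0015],"spin":0},{"offset":[0,0,0],"spin":0}]'

```text
time_s: 20.55
ee_pos: [475.2, 41.6, 234.0]
ee_rot: [-180.0, -0.0, 129.4]
force: [-0.0, -0.2, -2.3]
gripper_width: 31.4
gripper_force: 42.3
```

Run:
```python
from st import *
c=cam('wrist'); im,d=env.grab_frame('wrist'); p,r=pose(); print(env.state()['time_s'],p,env.state()['force'],env.state()['gripper_width'])
np.set_printoptions(linewidth=250); print(d[234:247,286:350].astype(int))
P,col=cloud(c,d,im,1,(225,252,280,356)); T=(P-p)@r
for s in(-1,1):
    q=T[(T[:,1]*s>5)&(T[:,1]*s<24)&(abs(T[:,2]-117.5)<3.5)&(T[:,0]>-2)&(T[:,0]<8)]; q=q[q[:,0]>2.6]
    print(len(q),q.mean(0).round(2),q.min(0).round(2),q.max(0).round(2))
```

```text
20.6 [475.1961024   41.57029758 234.09330342] [-0.03912269  0.27618945 -1.37129387] 31.75000985033212
[[296 297 297 297 296 297 296 294 294 295 293 295 295 295 293 294 294 295 294 293 294 294 293 294 294 294 294 294 294 294 294 294 294 293 293 294 295 295 294 294 294 294 295 294 293 294 295 295 294 293 294 295 293 295 295 296 294 295 297 297 298
  297 298 296]
 [298 296 297 298 297 295 294 295 293 294 293 293 294 294 294 293 294 294 293 294 294 293 294 294 295 295 293 294 295 294 295 294 294 295 293 294 295 294 294 294 294 294 294 295 294 294 294 294 295 295 295 294 295 294 293 294 295 295 295 298 298
  297 298 297]
 [298 299 298 297 295 294 296 294 294 296 295 294 294 295 295 295 295 294 296 294 293 294 294 294 294 294 295 294 294 294 294 294 295 294 294 294 293 293 295 295 294 294 295   0 293 295 296 294 295 294 294 294 294 296 295 294 294 294 294 296 299
  297 298 298]
 [298 297 298 294 295 295 294 294 295 295 294 293 295 285 285 284 284 284 295 294 295 295 295 296 296 294 295 295 296 294 294 294 294 294 295 294 294 295 294 295 295 294 295 295 294 295 285 284 295 295 294 295 295 2
[... 1839 characters left out ...]
96 297 296 296 296
  296 296 296]
 [298 296 296 296 297 296 296 298 280 274 271 273 272 271 272 271 288 285 285 286 296 296 292 290 288 289 288 287 285 286 286 286 286 286 287 286 287 287 288 289 291 292 295 295 286 284 286 273 271 271 270 272 271 273 277 282 297 298 296 296 296
  298 296 297]
 [297 297 297 297 297 296 298 287 280 275 270 262 262 261   0 262 261 261 263 287 292 290 290 288 288 287 284 286 285 285 285 283 283 284 285 286 284 285 285 286 286 288 289 286 286 261 260 262 262 262 262 261 269 272 278 283 296 298 297 297 298
  297 297 298]]
40 [  3.89 -16.02 117.39] [  2.65 -20.79 114.84] [  5.3  -11.78 120.67]
35 [  3.68  13.89 117.65] [  2.7    9.93 115.28] [  5.12  19.   120.43]
```

Call:
arm_command --motion '[{"offset":[0,0,0.001],"spin":0},{"offset":[0,0,0.001],"spin":0},{"offset":[0,0,0],"spin":0}]'

```text
time_s: 20.98
ee_pos: [475.2, 41.6, 232.1]
ee_rot: [-180.0, -0.0, 129.4]
force: [-0.6, -0.2, -2.3]
gripper_width: 31.7
gripper_force: 42.3
```

Call:
arm_command --motion '[{"offset":[0,0,0.001],"spin":0},{"offset":[0,0,0.001],"spin":0},{"offset":[0,0,0],"spin":0}]'

```text
time_s: 21.35
ee_pos: [475.2, 41.6, 230.1]
ee_rot: [-180.0, -0.0, 129.4]
force: [0.9, 0.1, -2.1]
gripper_width: 31.5
gripper_force: 42.3
```

Call:
arm_command --motion '[{"offset":[0,0,0.001],"spin":0},{"offset":[0,0,0.0005],"spin":0},{"offset":[0,0,0],"spin":0}]'

```text
time_s: 21.72
ee_pos: [475.2, 41.6, 228.6]
ee_rot: [180.0, 0.0, 129.4]
force: [0.4, 0.8, -1.6]
gripper_width: 31.8
gripper_force: 42.3
```

Call:
arm_command --motion '[{"offset":[0,0,0.0006],"spin":0},{"offset":[0,0,0.0004],"spin":0},{"offset":[0,0,0],"spin":0}]'

```text
time_s: 22.1
ee_pos: [475.2, 41.6, 227.6]
ee_rot: [180.0, 0.0, 129.4]
force: [-0.4, 1.2, -2.0]
gripper_width: 31.6
gripper_force: 42.3
```

```bash
cat > lg.py <<'E'
from st import *
c=cam('wrist'); im,d=env.grab_frame('wrist'); p,r=pose(); s=env.state(); print(s['time_s'],p,s['force'],s['torque'],s['gripper_width'])
np.set_printoptions(linewidth=250); print(d[236:246,290:346].astype(int))
P,col=cloud(c,d,im,1,(225,252,280,356)); T=(P-p)@r
for sg in(-1,1):
    k=(T[:,1]*sg>5)&(T[:,1]*sg<24)&(abs(T[:,2]-117.5)<3.5)&(T[:,0]>2.6)&(T[:,0]<8)
    print(k.sum(),T[k].mean(0).round(2),T[k].min(0).round(2),T[k].max(0).round(2),'z',P[k][:,2].mean())
E
python3 lg.py
```

```text
22.15 [475.22663727  41.56810531 227.66190221] [-0.18062721  0.74007643 -1.7112801 ] [ 0.14000288 -0.0207469  -0.00447088] 31.754960227063034
[[291 290 288 288 288 286 288 288 288 288 288 288 288 285 288 288 289 287 288 288 288 287 288 289 285 288 287 288 288 288 287 286 287 288 288 288 287 288 287 287 288 288 287 288 288 286 290 288 288 286 288 289 288 288 290 290]
 [289 289 289 289 288 289 289 288 286 285 284 284 283 283 289 289 288 287 289 288 289 289 287 289 288 288 289 288 288 289 288 288 288 288 288 288 289 288 288 289 287 288 284 284 285 288 288 289 287 288 287 287 288 288 289 288]
 [288 289 288 286 287 284 285 283 283 282 284 283 284 282 287 288 289 288 288 288 289 289 288 288 288 289 289 289 288 288 289 288 288 289 289 288 288 287 288 289 288 285 283 283 284 284 284 285 286 285 288 290 288 291 289 288]
 [287 288 288 283 284 283 284 284 284 283 284 284 284 283 285 288 288 290 289 289 289 288 288 288 288 289 287 288 288 288 289 287 289 289 289 289 290 288 288 288 288 283 283 283 284 283 284 283 283 282 284 285 285 290 288 288]
 [289 289 289 282 284 284 283 284 284 283 284 289 
[... 798 characters left out ...]
85 283 290 276 276 275 276 276 277 278 281 290 289 290 290]
 [290 289 289 290 279 275 273 274 275 274 273 273 290 285 284 286 290 290 290 290 289 289 289 288 289 291 289 289 291 289 289 290 290 291 290 290 291 289 290 289 286 285 285 290 272 274 273 273 272 274 278 282 291 290 290 289]
 [290 291 291 291   0 275 273 272 271 270 271 272 270 285 285 286 291 289 291 290 290 290 289 291 290 291 291 290 290 289 290 290 291 289 289 291 291 290 291 290 285 284 284 271 269 272 270 270 271 274 277 281 290 290 289 290]]
47 [  4.08 -16.39 118.06] [  2.65 -23.4  115.09] [  7.85 -11.83 120.98] z 109.60244714170648
41 [  3.72  14.05 117.83] [  2.65   6.86 114.88] [  5.42  18.95 120.95] z 109.83007526020846
```

Call:
arm_command --motion '[{"offset":[0,0,0.0005],"spin":0},{"offset":[0,0,0.0005],"spin":0},{"offset":[0,0,0],"spin":0}]'

```text
time_s: 22.52
ee_pos: [475.2, 41.6, 226.6]
ee_rot: [180.0, -0.0, 129.4]
force: [0.3, 0.5, -1.9]
gripper_width: 31.4
gripper_force: 42.3
```

Call:
arm_command --motion '[{"offset":[0,0,0.0005],"spin":0},{"offset":[0,0,0],"spin":0},{"offset":[0,0,0],"spin":0}]'

```text
time_s: 22.9
ee_pos: [475.2, 41.6, 226.2]
ee_rot: [180.0, 0.0, 129.4]
force: [-0.2, 0.5, -0.9]
gripper_width: 31.5
gripper_force: 42.3
```

```bash
python3 lg.py
```

```text
22.95 [475.24882881  41.56205109 226.16306749] [ 0.2981404  -0.83770393 -1.47603968] [0.09164767 0.00651984 0.04882792] 31.859160434103106
[[289 289 286 287 287 286 286 286 287 287 286 286 286 285 287 287 286 286 288 286 286 286 287 287 286 286 287 287 286 287 288 286 287 286 286 286 286 286 286 287 286 286 287 286 285 287 287 287 287 287 285 287 287 287 289 290]
 [289 288 287 287   0 287 286 285 285 285 284 284 285 283 287 287 287 287 287 286 288 286 287 286 287 285 287 286 287 287 286 287 285 287 288 286 287 285 286 286 286 289 284 285 286 285 288 287 285 287 286 288 286 286 287 290]
 [289 286 286 285 285 285 284 283 283 283 282 283 284 284 287 286 286 287 286 287 287 288 287 287 286 287 286 286   0 286 287 287 288 285 287 288 287 286 287 288 286 285 284 282 283 282 284 284 285 286 287 287 288 289 287 287]
 [286 287 287 284 283 284 283 283 283 284 284 284 283 284 285 287 287 288 287 287 285 287 288 288 287 288 288 288 287 286   0 286 287 287 287 287 288 287 287 287 287 282 284 284 283 284 284 284 282 283 282 284 286 286 287 287]
 [287 287 288 284 283 285 283 284 285 283 288 288 284
[... 796 characters left out ...]
4 285 288 276 276 277 277 276 276 277 280 288 287 288 290]
 [289 289 288 287 279 275 274 274 273 273 273 274 288 284 284 285 288 289 288 289 288 287 289 288 289 289 289 288 287 289 288 288 288 289 289 287 288 288 287 288 284 285 285 288   0 273 274 273 273 275 277 281 288 288 288 289]
 [289 289 287 288 280 275 273 272 271 271 271 270 271 285 285 286 288 287 289 289 288 289 289 288 290 288 288 288 289 288 289 288 288 289 288 289 288 287 287 289 284 286 284 271 272 270 271 271 271 273 278 282 288 287 288 287]]
111 [  4.93 -13.73 119.35] [  2.62 -23.28 114.11] [  8.    -5.35 120.98] z 106.81353747899523
94 [  4.89  12.49 119.26] [  2.68   5.2  115.1 ] [  7.96  22.38 120.95] z 106.90188249417004
```

Call:
arm_command --motion '[{"offset":[0,0,0.0004],"spin":0},{"offset":[0,0,0],"spin":0},{"offset":[0,0,0],"spin":0}]'

```text
time_s: 23.32
ee_pos: [475.3, 41.6, 225.8]
ee_rot: [180.0, 0.0, 129.4]
force: [-0.8, -0.1, -1.9]
gripper_width: 31.5
gripper_force: 42.3
```

Call:
arm_command --motion '[{"offset":[0,0,0.0004],"spin":0},{"offset":[0,0,0],"spin":0},{"offset":[0,0,0],"spin":0}]'

```text
time_s: 23.7
ee_pos: [475.3, 41.6, 225.6]
ee_rot: [180.0, 0.0, 129.4]
force: [0.0, -0.7, 1.0]
gripper_width: 31.3
gripper_force: 42.7
```

Call:
arm_command --motion '[{"offset":[0.00015,0,0.0003],"spin":0},{"offset":[0.00015,0,0.0003],"spin":0},{"offset":[0,0,0],"spin":0}]' --jaw 0.0332

```text
time_s: 24.08
ee_pos: [475.4, 41.8, 225.3]
ee_rot: [179.9, 0.1, 129.4]
force: [-0.1, 1.0, 4.3]
gripper_width: 33.8
gripper_force: 40.7
```

Call:
arm_command --motion '[{"offset":[0.00015,0,0.0003],"spin":0},{"offset":[0.00015,0,0.0003],"spin":0},{"offset":[0,0,0],"spin":0}]' --jaw 0.0352

```text
time_s: 24.45
ee_pos: [475.6, 42.1, 225.1]
ee_rot: [179.9, 0.1, 129.4]
force: [-0.5, -0.4, 7.5]
gripper_width: 35.5
gripper_force: 38.5
```

```bash
python3 lg.py
```

```text
24.5 [475.57333768  42.0742501  225.09073907] [-0.77303462 -0.44946821  5.5461529 ] [ 0.01100896 -0.01653717  0.01624821] 35.65151148766258
[[287 286 285 286 286 286 285 285 285 286 285 286 285 285 285 285 286 286 285 285   0 285 286 285 286 286 285 286 285 286 286 286 287 285 286 285 284 285 284 286 286 285 286 285 285 286 286 285 285 286 284 284 286 289 287 289]
 [286 285 286 286 286 285 286 287 285 287 286 286 285 285 285 284 284 287 286 287 285 285 286 286 285 287 286 285 285 287 285 286 286 285 286 286 285 285 286 286 286 286 285 285 287 286 286 286 285 285 286 286 285 287 289 289]
 [286 286 286 286 286 286 285 286 285 284 283 284 283 282 283 284 281 286 287 286 285 286 286 284 286 286 285 286 286 286 287 286 285 286 286 286 285 285 287 283 283 285 283 285 286 286 285 286 287 285 286 286 285 285 286 289]
 [286 287 286 286 286 287 282 284 283 283 283 284 283 283 283 283 283 285 287 286 286 286 285 286 286 286 285 288 286 285 286 286 287 287 286 286 284 288 286 284 283 282 282 285 284 283 283 285 285 285 286 285 286 287 286 286]
 [285 287 286 286 286 285 284 282 282 284 282 283 28
[... 798 characters left out ...]
 277 277 277 276 276 277 280 285 287 286 286 288 287 286]
 [286 287 288 287 288 287 283 276 274 274 274 273 274 275 288 284 285 284 287 287 286 286 288 286 288 286 287 287 288 287 287 287 286 286 287 286 286 289 284 284 283 273 274 275 275 274 275 276 280 288 287 287 288 287 287 288]
 [288 288 288 288 286 287 282 277 274 271 271 271 271 271 271 282 285 285 287 287 288 286 288 289 286 288 288 288 288 286 288 287 288 286 287 288 288 288 284 284 287 272 272 271 271 270 270 275 279 287 287 287 287 288 287 288]]
138 [  5.03 -14.   119.13] [  2.68 -23.29 115.21] [  7.95  -5.33 120.88] z 105.92625589178995
120 [  4.99  12.29 119.14] [  2.63   5.19 115.46] [  7.94  21.53 120.87] z 105.96507312390567
```

Call:
arm_command --motion '[{"offset":[0.0002,0,0],"spin":0},{"offset":[0.0002,0,0.0002],"spin":0},{"offset":[0,0,0],"spin":0}]' --jaw 0.0375

```text
time_s: 24.88
ee_pos: [475.2, 42.3, 224.8]
ee_rot: [179.9, 0.1, 129.4]
force: [-0.1, -0.5, 5.1]
gripper_width: 37.8
gripper_force: 37.9
```

Call:
arm_command --motion '[{"offset":[0.00015,0,0.0002],"spin":0},{"offset":[0.00015,0,0.0002],"spin":0},{"offset":[0,0,0],"spin":0}]' --jaw 0.0395

```text
time_s: 25.25
ee_pos: [475.0, 42.5, 224.6]
ee_rot: [179.9, 0.1, 129.4]
force: [-0.3, -0.9, 6.5]
gripper_width: 40.0
gripper_force: 35.7
```

Call:
arm_command --motion '[{"offset":[0.00015,0,0.0002],"spin":0},{"offset":[0.00015,0,0.0002],"spin":0},{"offset":[0,0,0],"spin":0}]' --jaw 0.0415

```text
time_s: 25.62
ee_pos: [474.8, 42.7, 224.4]
ee_rot: [179.9, 0.1, 129.4]
force: [-1.6, -0.4, 8.7]
gripper_width: 41.6
gripper_force: 32.8
```

Call:
arm_command --motion '[{"offset":[0.0002,0,0.0002],"spin":0},{"offset":[0.0002,0,0.0003],"spin":0},{"offset":[0,0,0],"spin":0}]' --jaw 0.0435

```text
time_s: 26.0
ee_pos: [474.7, 42.9, 224.1]
ee_rot: [179.9, 0.1, 129.4]
force: [-0.7, -0.4, 8.9]
gripper_width: 43.8
gripper_force: 31.2
```

```bash
python3 lg.py
```

```text
26.05 [474.70275924  42.95344599 224.1255774 ] [-0.51491475 -0.31869056  9.82124303] [-0.1433965   0.12311101  0.00248627] 43.83944344921061
[[288 287 286 287 285 284 284 284 284 284 283 285 284 285 285 284 284 284 284 285 283 284 283 284 285 285 284 285 285 284 285 285 284 285 284 284 285 285 286 284 285 284 284 285 284 285 285 284 284 285 285 289 287 286 287 287]
 [288 289 285 286 285 285 285 284 285   0 285 284 285 285 284 285 284 285 283 284 284 285 285 285 284 284 283 284 284 285 284 283 284 284 285 285 284 285 284 284 284 284 282 284 285 286 286 285 286 285 286 285 289 288 288 287]
 [289 286 285 285 283 285 285 285 284 283 285 285 285 285 284 285 285 284 286 285 284 284 285 284 285 285 285 285 285 284 286 284 284 285 285 285 285 284 285 285 286 285 285 284 285 285 285 285 285 285 285 284 285 286 288 288]
 [285 285 286 286 285 285 286 285 285 285 284 285 285 284 284 284 284 285 285 285 284 284 284 285 285 285 284 284 284 285 284 285 285 285 285 285 286 285 285 285 284 285 285 285 285 285 285 285 284 284 284 285 284 286 287 287]
 [286 287 286 285 283 285 285 286 284 285 285 285 2
[... 799 characters left out ...]
 279 283 286 287 286 287 286 287 286 286 287 286 286 286]
 [287 287 285 286 286 286 287 287 287 286 285 286 281 277 275 276 276 277 276 287 286 284 284 287 287 285 285 286 286 288 286 285 285 282 284 286 276 277 275 276 276 275 279 288 285 288 285 288 288 286 287 284 287 286 286 287]
 [288 286 287 287 287 286 287 287 286 288 287 286 281 273 274 274 272 273 273 285 286 284 283 286 287 287 286 286 287 286 286 287 284 283 284 287 273 273 272 273 272 273 277 287 286 287 287 285 285 285 287 287 285 287 287 286]]
136 [  5.11 -13.13 118.53] [  2.7  -23.2  114.84] [  7.93  -5.3  120.97] z 105.56358244338661
120 [  5.07  12.15 118.92] [  2.61   5.1  114.92] [  7.99  23.96 120.93] z 105.22101657277874
```

Call:
arm_command --motion '[{"offset":[0,0,0],"spin":0},{"offset":[0.0001,0,0],"spin":0},{"offset":[0,0,0],"spin":0}]' --jaw 0.0455

```text
time_s: 26.42
ee_pos: [474.6, 43.1, 223.9]
ee_rot: [179.9, 0.1, 129.4]
force: [-0.6, -0.0, 8.0]
gripper_width: 45.6
gripper_force: 29.8
```

Call:
arm_command --motion '[{"offset":[0.0001,0,0.0002],"spin":0},{"offset":[0.0001,0,0.0002],"spin":0},{"offset":[0,0,0],"spin":0}]' --jaw 0.0472

```text
time_s: 26.8
ee_pos: [474.4, 43.2, 223.6]
ee_rot: [179.9, 0.1, 129.4]
force: [-1.9, -0.4, 9.3]
gripper_width: 47.2
gripper_force: 24.0
```

Call:
arm_command --motion '[{"offset":[0,0,0.0001],"spin":0},{"offset":[0,0,0],"spin":0},{"offset":[0,0,0],"spin":0}]' --jaw 0.049

```text
time_s: 27.18
ee_pos: [474.3, 43.3, 223.2]
ee_rot: [179.9, 0.1, 129.4]
force: [-0.5, -0.3, 7.7]
gripper_width: 49.3
gripper_force: 26.2
```

```bash
python3 lg.py
```

```text
27.225 [474.3449558   43.31126056 223.24055242] [-1.34778076 -0.58661064  7.76809092] [-0.04832747  0.12774546 -0.04005981] 49.08960839910797
[[287 287 287 287 286 284 284 284 284 283 282 283 285 283 284 283 283 283 283 283 283 284 284 283 282 283 283 284 284 283 284 283 284 283 284 285 282 283 283 284 284 284 284 284 282 284 284 283 285 287 287 286 287 287 286 286]
 [287 286 287 286 284 284 285 283 284 284 284 283 283 284 283 285 283 283 284 283 283 283 283 283 284 283 284 284 283 284 283 283 283 282 283 284 285 283 284 283 283 285 285 283 285 285 284 284 285 285 286 287 287 287 286 286]
 [286 287 285 284 284 284 283 284 284 284 284 284 284 283 283 284 285 285 284 284 283 284 284 284 284 285 284 284 285 283 285 284 284 283 282 283 284 284 284 284 284 284 285 286 284 284 284 285 284 284 284 283 286 288 287 287]
 [287 284 285 284 284 283 284 284 284 285 285 283 284 283 283 284 285 284 284 284 284 284 284 284 284 284 285 283 283 285 284 285 284 283 283 284 284 285 284 285 284 284 284 283 283 283 284 284 285 284 284 284 286 285 286 287]
 [284 284 285 285 284 285 285 284 285 284 284 285 
[... 800 characters left out ...]
 286 286 285 285 285 286 285 285 285 285 284 283 284 284]
 [285 284 285 285 285 286 284 286 284 285 286 286 285 284 285 281 281 275 274 275 274 275 276 282 283 283 287 286 285 285 282 283 281 275 275 274 275 275 275 281 281 285 286 285 286 286 285 284 286 285 284 285 286 286 285 286]
 [285 286 284 286 286 286 286 286 285 288 285 287 286 286 285 283 283 273 272 272 272 273 273 282 283 282 284 285 285 285   0 282 273 272 272 272 273 272 274 283 282 284 285 286 287 286 285 286 286 286 285 286 285 286 286 285]]
150 [  5.21 -13.43 118.07] [  2.62 -23.36 114.2 ] [  7.93  -5.32 121.  ] z 105.13783970800048
138 [  5.06  12.66 118.33] [  2.67   5.08 114.39] [  7.91  23.92 120.99] z 104.92866725240452
```

Call:
arm_command --motion '[{"offset":[0,0,-0.0004],"spin":0},{"offset":[0,0,-0.0006],"spin":0},{"offset":[0,0,0],"spin":0},{"offset":[0,0,0],"spin":0}]' --jaw 0.0503 --newtons 45

```text
time_s: 27.72
ee_pos: [473.8, 43.3, 223.3]
ee_rot: [-180.0, 0.0, 129.4]
force: [-0.9, -0.4, 5.4]
gripper_width: 50.7
gripper_force: 20.1
```

Call:
arm_command --motion '[{"offset":[0,0,-0.001],"spin":0},{"offset":[0,0,-0.001],"spin":0},{"offset":[0,0,-0.001],"spin":0},{"offset":[0,0,0],"spin":0}]'

```text
time_s: 28.22
ee_pos: [473.6, 43.4, 225.9]
ee_rot: [-180.0, -0.0, 129.4]
force: [0.5, 0.3, -1.9]
gripper_width: 51.1
gripper_force: 18.4
```

Call:
arm_command --motion '[{"offset":[0,0,-0.001],"spin":0},{"offset":[0,0,-0.002],"spin":0},{"offset":[0,0,-0.004],"spin":0},{"offset":[0,0,0],"spin":0}]'

```text
time_s: 28.72
ee_pos: [474.1, 43.4, 233.6]
ee_rot: [179.9, 0.0, 129.4]
force: [-0.3, -0.8, -1.4]
gripper_width: 50.3
gripper_force: 18.4
```

```bash
python3 lg.py
```

```text
28.775 [473.92693225  43.34931114 233.44283045] [-0.94166034 -0.11807349 -1.75405701] [ 0.08664586  0.05994901 -0.02302826] 50.705653270221546
[[297 296 295 294 293 294 293 293 293 294 294 294 294 295 294 293 294 293 294 295 295 294 294 295 294 295 294 295 294 294 294 293 294 293 293 295 293 294 294 295 293 293 295 294 295 294 294 294 295 295 295 295 295 297 298 297]
 [297 294 293 295 295 294 293 293 294 295 294 296 296 295 294 290 292 293 292 292 292 290 291 291 291 293 294 292 294 294 293 291 293 293 293 292 293 293 293 293 292 295 295 295 294 296 293 293 295   0 295 295 296 295 298 297]
 [295 294 295 295 293 294 295 293 295 295 295 294 296 294 294 290 291 291 291 292 291 293 291 292 291 291 295 293 295 295 291 293 292 291 291 292 291 290 292 291 291 293 295 295 294 295 295 294 294 296 294 297 295 295 295 298]
 [294 294 295 294 294 295 295 293 295 295 294 295 294 295 296 293 292 292 292 291 292 292 291 292 293 292 295 295 295 296 291 292 292 292 292 293 292 292 292 291 292 295 293 293 296 294 294 296 295 295 296 296 294 295 295 296]
 [296 296 295 296 294 294 295 295 294 295 295 295
[... 1092 characters left out ...]
297 295 296 297 298 297 296 296 295 297 298 295 293 292 294 293 275 272 272 272 274 273 273 293 292 296 297 296 297 295 294 272 273 272 272 272 273 295 292 292 292 294 297 297 296 297 296 295 296 297 296 295 294 296 296]]lg.py:7: RuntimeWarning: Mean of empty slice.
  print(k.sum(),T[k].mean(0).round(2),T[k].min(0).round(2),T[k].max(0).round(2),'z',P[k][:,2].mean())
  ret = um.true_divide(
Traceback (most recent call last):
  File "lg.py", line 7, in <module>
    print(k.sum(),T[k].mean(0).round(2),T[k].min(0).round(2),T[k].max(0).round(2),'z',P[k][:,2].mean())
                                        ~~~~~~~~^^^
ValueError: zero-size array to reduction operation minimum which has no identity
```

Call:
arm_command --motion '[{"offset":[0,0,-0.015],"spin":0},{"offset":[0,0,-0.03],"spin":0},{"offset":[-0.015,0,-0.015],"spin":0},{"offset":[-0.03,0,0],"spin":0},{"offset":[-0.015,0,0],"spin":0}]'

```text
time_s: 29.4
ee_pos: [512.6, -3.8, 294.1]
ee_rot: [179.9, 0.1, 129.3]
force: [-0.5, 0.3, -1.3]
gripper_width: 50.3
gripper_force: 18.4
```

Call:
arm_command --motion '[{"offset":[0,0,0],"spin":0},{"offset":[0,0,0],"spin":0},{"offset":[0,0,0],"spin":0}]'

```text
time_s: 29.78
ee_pos: [511.3, -2.5, 293.2]
ee_rot: [-180.0, -0.0, 129.4]
force: [-0.4, 0.5, -1.8]
gripper_width: 50.8
gripper_force: 18.4
```

Run:
```python
from st import *
from scipy.optimize import least_squares as LS
c=cam('wrist'); im,d=env.grab_frame('wrist'); p,r=pose(); s=env.state(); print(s['time_s'],p,s['ee_rot'],s['force'],s['gripper_width'])
cv2.imwrite('pics/w10.png',im)
for t in('ring','ring_hole_l','seat'): print(t,[(round(o['score'],2),o['location'],toz(c,o['location'],107).round(1)) for o in env.pinpoint('wrist',t)[:3]])
P,col=cloud(c,d,im,1,(120,240,250,380)); T=(P-p)@r
q=T[(P[:,2]>112)&(P[:,2]<124)][:,:2].astype(np.float32); h=cv2.convexHull(q)[:,0]
f=LS(lambda a:np.hypot(h[:,0]-a[0],h[:,1]-a[1])-a[2],[33,-5.5,20]); print('spindle',f.x.round(2))
cx,cy=f.x[:2]; rr=np.hypot(T[:,0]-cx,T[:,1]-cy); an=np.degrees(np.arctan2(T[:,1]-cy,T[:,0]-cx))
g=col.max(1)
for a in range(-180,180,20):
    k=(an>=a)&(an<a+20); print(a,[ (int(g[k&(rr>=x)&(rr<x+1.5)].mean()),round(P[k&(rr>=x)&(rr<x+1.5)][:,2].mean(),1)) if (k&(rr>=x)&(rr<x+1.5)).any() else None for x in np.arange(19.5,32,1.5)])
```

```text
29.825 [511.37101458  -2.50466951 293.20054838] [-1.79999343e+02 -1.68188635e-02  1.29403949e+02] [ 0.60011341  0.84235752 -1.66250518] 50.4972347281343
ring [(0.32, [553.6, 96.9], array([601.4, 228. , 107. ]))]
ring_hole_l [(0.68, [325.3, 168.9], array([481.4,  44.1, 107. ])), (0.49, [311.0, 166.2], array([469.2,  37.4, 107. ]))]
seat []
spindle [35.18 -0.92 19.56]
-180 [(123, np.float64(115.9)), (91, np.float64(108.5)), (66, np.float64(108.5)), (59, np.float64(108.3)), (57, np.float64(106.1)), (64, np.float64(105.2)), (129, np.float64(105.5)), (204, np.float64(105.3)), (224, np.float64(105.5))]
-160 [(102, np.float64(112.5)), (78, np.float64(108.4)), (61, np.float64(108.5)), (61, np.float64(108.2)), (60, np.float64(105.4)), (68, np.float64(105.3)), (129, np.float64(105.5)), (198, np.float64(105.2)), (222, np.float64(105.0))]
-140 [(97, np.float64(112.8)), (69, np.float64(108.0)), (60, np.float64(108.1)), (58, np.float64(106.6)), (60, np.float64(105.6)), (74, np.float64(105.6)), (143, np.float64(105.4)), (205, np.float64(105.3)), (220, np.float64(105.2))]
-120 [(90, np.float64(115.0
[... 2783 characters left out ...]
.float64(105.5))]
120 [(129, np.float64(116.6)), (101, np.float64(108.4)), (66, np.float64(108.3)), (61, np.float64(106.2)), (60, np.float64(105.1)), (64, np.float64(105.1)), (104, np.float64(105.6)), (180, np.float64(105.6)), (215, np.float64(105.4))]
140 [None, (98, np.float64(108.1)), (66, np.float64(108.5)), (60, np.float64(107.8)), (58, np.float64(105.5)), (63, np.float64(105.6)), (117, np.float64(105.7)), (186, np.float64(105.2)), (213, np.float64(105.2))]
160 [(120, np.float64(116.6)), (93, np.float64(108.0)), (67, np.float64(108.5)), (61, np.float64(108.3)), (58, np.float64(105.5)), (64, np.float64(105.3)), (111, np.float64(105.3)), (189, np.float64(105.2)), (213, np.float64(105.3))]
```

Run:
```python
from st import *
np.set_printoptions(linewidth=250)
im=cv2.imread('pics/w10.png').max(2).astype(int); print(im[160:178,300:336])
im=cv2.imread('pics/w4.png').max(2).astype(int); print(im[232:244,300:334])
```

```text
[[230 232 234 234 231 221 207 183 159 144 130 115 103  93  85  82  79  78  80  80  80  81  87  93 103 113 125 142 160 187 208 222 230 233 234 233]
 [232 232 230 219 202 179 154 124 100  85  78  73  71  69  69  69  72  73  73  74  70  67  68  71  75  81  82  89 104 128 155 181 203 220 230 233]
 [231 221 203 175 144 118  96  81  70  66  65  62  65  65  68  69  74  76  76  74  67  64  65  71  74  72  72  74  76  80  97 120 148 181 209 225]
 [215 187 151 117  94  80  73  70  70  66  66  65  66  72  76  74  76  83  90  92  84  73  72  73  75  75  73  71  72  72  73  79  97 127 160 195]
 [180 137 101  82  73  74  73  72  71  71  78  87 100 111 110  94  93 115 138 143 122  92  84  95 100  89  79  71  71  73  73  73  74  85 108 145]
 [131  98  78  73  73  74  73  74  75  91 119 144 165 177 164 129 117 159 188 186 152 109 112 145 159 140 115  91  75  72  75  73  73  73  80 101]
 [ 89  77  73  72  78  80  81  77  88 125 168 199 215 221 200 153 136 185 215 201 154 113 137 188 209 198 170 130  90  76  76  78  75  72  75  82]
 [ 73  73  72  77  87 104 103  94 102 144 194 221 231 228 205 157 143 1
[... 2515 characters left out ...]
198]
 [226 227 226 214 180 123  85 112 165 203 221 221 202 151 101 118 174 211 211 167 115 135 183 199 208 211 191 141  85  94 154 187 178 160]
 [225 223 216 195 154 104  75  90 126 169 200 212 198 151 100 116 174 207 206 160 104 117 153 161 169 173 152 107  64  67 114 147 145 129]
 [217 204 187 154 109  75  61  67  88 118 151 167 160 125  94 126 182 205 191 137  80  80 102 111 117 118 106  78  48  47  75 103 112 114]
 [199 165 138 101  73  58  51  54  61  74  91 103 100  84  89 134 179 187 159 104  57  48  63  72  79  79  76  66  47  36  44  66  84  99]
 [166 114  80  64  60  51  48  51  60  64  68  69  68  71  95 140 166 157 124  79  44  34  43  56  67  69  69  64  52  36  31  39  58  79]]
```

Call:
arm_command --motion '[{"offset":[0,0,0],"spin":-0.157},{"offset":[0,0,0],"spin":-0.157},{"offset":[0,0,0],"spin":-0.157},{"offset":[0,0,0],"spin":-0.157},{"offset":[0,0,0],"spin":-0.155}]'

```text
time_s: 30.6
ee_pos: [511.7, -2.9, 293.2]
ee_rot: [180.0, 0.0, 174.5]
force: [-0.3, 0.0, -1.7]
gripper_width: 50.5
gripper_force: 18.4
```

Call:
arm_command --motion '[{"offset":[0.004,0.02,0],"spin":0},{"offset":[0.01,0.045,0],"spin":0},{"offset":[0.01,0.05,0],"spin":0},{"offset":[0.01,0.05,0],"spin":0},{"offset":[0.01,0.05,0],"spin":0}]'

```text
time_s: 31.22
ee_pos: [489.3, 217.0, 293.3]
ee_rot: [180.0, 0.0, 174.2]
force: [0.7, 0.3, -1.7]
gripper_width: 50.6
gripper_force: 18.4
```

Call:
arm_command --motion '[{"offset":[0.006,0.028,0],"spin":0},{"offset":[0.0042,0.0126,0],"spin":0},{"offset":[0,0,0],"spin":0},{"offset":[0,0,0],"spin":0},{"offset":[0,0,0],"spin":0}]' --jaw 0.053

```text
time_s: 31.85
ee_pos: [483.8, 255.6, 293.3]
ee_rot: [-180.0, 0.0, 174.1]
force: [-0.3, -0.1, -1.7]
gripper_width: 53.2
gripper_force: 14.1
```

```bash
cat > sl.py <<'E'
from st import *
c=cam('wrist'); im,d=env.grab_frame('wrist'); p,r=pose(); s=env.state(); print(s['time_s'],p.round(2),s['ee_rot'].round(2),s['force'].round(1),s['gripper_width'])
print('to pick pose',(r.T@(np.array([482.8,257.2,144.9])-p)).round(2))
P,col=cloud(c,d,im); T=(P-p)@r
top=(np.hypot(P[:,0]-490,P[:,1]-257)<90)&(P[:,2]>76)&(P[:,2]<84); q=cv2.minAreaRect(P[top][:,:2].astype(np.float32)); print(top.sum(),q)
for o in env.pinpoint('wrist','stand_slot')[:2]: print('slot',o['score'],toz(c,o['location'],80).round(1),(r.T@(toz(c,o['location'],80)-p)).round(1))
for lo in(90,94,98,102,106,110,114,117):
    for sg in(-1,1):
        k=(T[:,1]*sg>0)&(abs(T[:,1])<25)&(abs(T[:,0])<12)&(T[:,2]>lo)&(T[:,2]<lo+4)
        if k.any(): print(lo,sg,k.sum(),T[k].mean(0).round(2),T[k].min(0).round(1),T[k].max(0).round(1))
E
python3 sl.py
```

```text
31.9 [483.85 255.76 293.3 ] [-1.7999e+02  2.0000e-02  1.7414e+02] [-0.2 -0.  -2.1] 53.24294110431196
to pick pose [  1.23   1.35 148.4 ]
3406 ((491.12359619140625, 255.62100219726562), (63.14270782470703, 84.4799575805664), 84.4544677734375)
slot 0.68 [486.6 257.4  80. ] [ -2.5   1.9 213.3]
slot 0.46 [479.1  15.9  80. ] [ -19.7 -239.   213.3]
90 -1 13 [ 4.25 -6.95 90.79] [  3.5 -12.1  90.1] [ 4.5 -2.5 91.4]
90 1 10 [ 4.33  5.23 90.75] [ 4.   1.2 90.2] [ 4.5 10.  91.9]
98 -1 6 [  2.37  -5.22 100.11] [ 2.2 -7.1 99.7] [  2.5  -3.3 100.5]
98 1 6 [ 2.41  3.92 99.99] [ 2.1  2.  99.1] [  2.7   5.9 101.2]
102 -1 11 [  2.38  -5.18 104.09] [  2.   -7.3 102.1] [  2.6  -3.3 105.8]
102 1 13 [  2.3    3.78 104.22] [  1.7   1.3 102.6] [  2.6   5.9 105.9]
106 -1 7 [  2.25  -5.53 108.55] [  1.9  -7.3 107.4] [  2.7  -3.4 109.8]
106 1 6 [  2.41   4.06 108.42] [  2.2   2.1 107.6] [  2.6   6.  109. ]
110 -1 6 [  2.47  -5.4  111.09] [  2.2  -7.4 110.1] [  2.7  -3.4 112.1]
110 1 6 [  2.51   4.1  110.99] [  2.4   2.1 110.6] [  2.6   6.1 111.3]
114 -1 1 [  2.34  -4.26 114.56] [  2.3  -4.3 114.6] [  2.3  -4.3 114.6]
114 1 1 [  2.38   2.95 114.41] [  2.4   3.  114.4] [  2.4   3.  114.4]
```

Call:
arm_command --motion '[{"offset":[0.0008,0.0013,0.02],"spin":-0.002},{"offset":[0,0,0.03],"spin":0},{"offset":[0,0,0.025],"spin":0},{"offset":[0,0,0.005],"spin":0},{"offset":[0,0,0],"spin":0}]'

```text
time_s: 32.58
ee_pos: [483.4, 258.0, 213.7]
ee_rot: [180.0, 0.0, 174.3]
force: [0.4, -0.3, -2.6]
gripper_width: 53.0
gripper_force: 14.1
```

```bash
python3 sl.py
```

```text
32.625 [483.62 258.23 214.19] [1.7994e+02 9.0000e-02 1.7432e+02] [ 0.   0.7 -1.6] 53.43497365436693
to pick pose [ 0.83 -1.18 69.29]
5052 ((500.79962158203125, 254.70965576171875), (63.10759353637695, 105.79212951660156), 84.32063293457031)
slot 0.96 [485.7 258.2  80. ] [ -1.8   0.  134.2]
slot 0.54 [466.  258.3  80. ] [ 17.8  -1.8 134.2]
90 -1 12 [ 4.62 -7.78 91.16] [  3.9 -12.2  90.4] [ 4.9 -3.4 92.2]
90 1 13 [ 4.71  5.38 90.92] [ 4.2  1.1 90.2] [ 5.   9.8 93. ]
98 -1 6 [  2.82  -5.37 100.25] [ 2.6 -7.3 99.4] [  3.1  -3.5 101.1]
98 1 6 [  2.69   3.77 100.7 ] [ 2.4  1.9 99.8] [  3.    5.7 101.7]
102 -1 8 [  2.91  -5.42 103.38] [  2.7  -7.3 102.3] [  3.2  -3.5 105.4]
102 1 11 [  2.78   3.79 103.92] [  1.9   1.1 102.2] [  3.1   5.8 105.8]
106 -1 10 [  2.69  -5.5  107.97] [  2.5  -7.5 106.4] [  3.   -3.5 109.7]
106 1 8 [  2.73   3.6  108.31] [  2.5   1.9 106.2] [  3.    5.8 109.7]
110 -1 6 [  2.81  -5.56 111.66] [  2.5  -7.6 110.9] [  3.   -3.6 112.6]
110 1 6 [  2.77   3.94 111.83] [  2.6   2.  111.5] [  2.9   5.9 112.6]
114 -1 1 [  2.47  -4.43 115.88] [  2.5  -4.4 115.9] [  2.5  -4.4 115.9]
114 1 1 [  2.46   2.8  115.96] [  2.5   2.8 116. ] [  2.5   2.8 116. ]
```

Call:
arm_command --motion '[{"offset":[0.0005,-0.0006,0],"spin":0},{"offset":[0,0,0],"spin":0},{"offset":[0,0,0],"spin":0},{"offset":[0,0,0],"spin":0}]'

```text
time_s: 33.17
ee_pos: [482.4, 257.6, 213.2]
ee_rot: [180.0, 0.0, 174.3]
force: [0.7, -0.8, -1.2]
gripper_width: 53.1
gripper_force: 14.1
```

Call:
arm_command --motion '[{"offset":[-0.0005,-0.0004,0.005],"spin":0},{"offset":[0,0,0.01],"spin":0},{"offset":[0,0,0.01],"spin":0},{"offset":[0,0,0.005],"spin":0},{"offset":[0,0,0],"spin":0}]'

```text
time_s: 33.8
ee_pos: [482.6, 257.0, 182.5]
ee_rot: [-180.0, -0.1, 174.3]
force: [-0.2, 0.6, -1.3]
gripper_width: 53.4
gripper_force: 14.1
```

Call:
arm_command --motion '[{"offset":[0,0,0.008],"spin":0},{"offset":[0,0,0.01],"spin":0},{"offset":[0,0,0.008],"spin":0},{"offset":[0,0,0.003],"spin":0},{"offset":[0,0,0],"spin":0}]'

```text
time_s: 34.42
ee_pos: [482.8, 257.1, 153.9]
ee_rot: [-180.0, -0.0, 174.3]
force: [0.2, 0.1, -1.6]
gripper_width: 53.4
gripper_force: 14.1
```

Call:
arm_command --motion '[{"offset":[0,0,0.003],"spin":0},{"offset":[0,0,0.003],"spin":0},{"offset":[0,0,0.001],"spin":0},{"offset":[0,0,0],"spin":0}]'

```text
time_s: 34.92
ee_pos: [482.8, 257.1, 147.1]
ee_rot: [-180.0, 0.0, 174.3]
force: [-0.3, -0.6, -1.6]
gripper_width: 53.2
gripper_force: 14.1
```

Call:
arm_command --motion '[{"offset":[0,0,0.001],"spin":0},{"offset":[0,0,0],"spin":0},{"offset":[0,0,0],"spin":0}]'

```text
time_s: 35.3
ee_pos: [482.9, 257.1, 146.2]
ee_rot: [180.0, 0.0, 174.3]
force: [-0.9, -0.6, -1.7]
gripper_width: 53.0
gripper_force: 14.1
```

Call:
arm_command --motion '[{"offset":[0,0,0.0007],"spin":0},{"offset":[0,0,0],"spin":0},{"offset":[0,0,0],"spin":0}]'

```text
time_s: 35.67
ee_pos: [482.9, 257.1, 145.4]
ee_rot: [-180.0, 0.0, 174.3]
force: [0.9, -0.3, -1.4]
gripper_width: 52.8
gripper_force: 14.1
```

Call:
arm_command --motion '[{"offset":[0,0,0.0007],"spin":0},{"offset":[0,0,0],"spin":0},{"offset":[0,0,0],"spin":0}]'

```text
time_s: 36.05
ee_pos: [482.9, 257.1, 144.8]
ee_rot: [180.0, 0.0, 174.3]
force: [0.2, -0.9, -0.4]
gripper_width: 53.3
gripper_force: 14.1
```

Call:
arm_command --motion '[{"offset":[0,0,0.0006],"spin":0},{"offset":[0,0,0],"spin":0},{"offset":[0,0,0],"spin":0}]'

```text
time_s: 36.42
ee_pos: [483.1, 257.1, 144.7]
ee_rot: [180.0, 0.1, 174.3]
force: [-0.2, -1.4, 4.7]
gripper_width: 53.1
gripper_force: 14.5
```

Seated. Open slowly, then wide, and withdraw upward.

Call:
arm_command --motion '[{"offset":[0,0,0],"spin":0},{"offset":[0,0,0],"spin":0},{"offset":[0,0,0],"spin":0}]' --jaw 0.056

```text
time_s: 36.8
ee_pos: [483.1, 257.2, 144.5]
ee_rot: [180.0, 0.0, 174.3]
force: [0.1, -1.1, 5.4]
gripper_width: 56.1
gripper_force: 13.7
```

Call:
arm_command --motion '[{"offset":[0,0,0],"spin":0},{"offset":[0,0,0],"spin":0},{"offset":[0,0,0],"spin":0}]' --jaw 0.06

```text
time_s: 37.17
ee_pos: [482.5, 257.0, 143.6]
ee_rot: [-180.0, -0.1, 174.3]
force: [0.4, 0.9, 0.3]
gripper_width: 59.9
gripper_force: 0.0
```

Call:
arm_command --motion '[{"offset":[0,0,0],"spin":0},{"offset":[0,0,0],"spin":0},{"offset":[0,0,0],"spin":0},{"offset":[0,0,0],"spin":0}]' --jaw 0.085

```text
time_s: 37.67
ee_pos: [482.9, 257.1, 144.2]
ee_rot: [180.0, 0.0, 174.3]
force: [1.0, 0.2, 0.8]
gripper_width: 85.3
gripper_force: 0.0
```

Call:
arm_command --motion '[{"offset":[0,0,-0.01],"spin":0},{"offset":[0,0,-0.025],"spin":0},{"offset":[0,0,-0.03],"spin":0},{"offset":[0,0,-0.03],"spin":0},{"offset":[0,0,-0.01],"spin":0}]'

```text
time_s: 38.3
ee_pos: [483.7, 257.5, 251.7]
ee_rot: [179.9, 0.2, 174.3]
force: [0.2, -0.2, -0.4]
gripper_width: 84.9
gripper_force: 0.0
```

Call:
arm_command --motion '[{"offset":[0,0,0],"spin":0},{"offset":[0,0,0],"spin":0},{"offset":[0,0,0],"spin":0}]'

```text
time_s: 38.67
ee_pos: [482.4, 256.8, 248.0]
ee_rot: [-179.9, -0.1, 174.3]
force: [-1.3, 0.4, -0.4]
gripper_width: 85.0
gripper_force: 0.0
```

Run:
```python
from st import *
c=cam('wrist'); im,d=env.grab_frame('wrist'); s=env.state(); print(s['time_s'],s['ee_pos'],s['force'],s['gripper_width'])
P,col=cloud(c,d,im)
red=(np.hypot(P[:,0]-483,P[:,1]-257)<40)&(col[:,2]>100)&(col[:,1]<60)&(P[:,2]>160)&(P[:,2]<178)
for sg in(-1,1):
    q=P[red&((P[:,1]-257)*sg>0)]; print(len(q),q.mean(0).round(1))
for t,z in(('pliers',90),('ring',108),('ring_hole_l',108)):
    for n in('wrist','scene','side'):
        if n!='wrist' and t=='pliers': env.grab_frame(n)
        print(t,n,[(round(o['score'],2),toz(cam(n),o['location'],z).round(1)) for o in env.pinpoint(n,t)[:2]])
```

```text
38.725 [482.50239701 256.9126159  248.12706128] [-0.46770079 -0.53861606  0.54915366] 85.47593184824098
130 [481.2 232.7 169.6]
132 [485.9 280.7 169.6]
pliers wrist [(0.83, array([485.4, 392.8,  90. ])), (0.62, array([482.3, 260.2,  90. ]))]
pliers scene [(0.92, array([492.5, 258. ,  90. ])), (0.91, array([606.7, 414. ,  90. ]))]
pliers side [(0.72, array([470.5, 255.4,  90. ])), (0.52, array([443.4, 322. ,  90. ]))]
ring wrist [(0.25, array([467.9,  84.7, 108. ]))]
ring scene [(0.5, array([499.7,  21.5, 108. ])), (0.21, array([485.2,  12.2, 108. ]))]
ring side [(0.71, array([551. , 165.4, 108. ])), (0.43, array([481.2,   6.1, 108. ]))]
ring_hole_l wrist [(0.69, array([472.2,  37.4, 108. ])), (0.54, array([481.4,  45.1, 108. ]))]
ring_hole_l scene [(0.47, array([482.4,  42.3, 108. ]))]
ring_hole_l side [(0.47, array([407.8, -63.9, 108. ]))]
```

```bash
python3 -c "
from workcell import env
print(env.job_done())"
```

```text
the job is handed in; nothing more can be done
None
```

The larger ring is shut and flat on the bearing in the groove (lug holes measured 12.0 mm apart), the pliers stand in their slot where they began, and the job was handed in at about 39 s; the one lapse is that I viewed 11 pictures, one over the limit of 10.

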